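# Wipe the broken shards off the kiln shelf

### The arm

A 6-joint arm with a two-finger parallel gripper is mounted at the origin on the work surface. World frame = base frame: x ahead of the robot, y to its left, z up, the work surface at z = 0. Lengths are in m, angles in degrees, forces in N, time in s.
With the tool pointing down it reaches from about 0.4 to 0.825 m from the base axis. Payload 7 kg.
Tool frame: the origin (TCP) lies on the centre line of the jaws, within the pads' length; the fingertips stand r.nose_length ahead of it and the grasp point (between the pads) lies 2 mm behind it (r.nose_length is the distance from the TCP to the fingertips, in m); z points along the fingers, y is the direction in which the jaws open and shut (so a half turn about z gives the same grasp; the last joint's range is limited). The gripper opens to 88 mm and grips with 3 to 60 N. Pads are 19 mm wide; open, the fingers measure 130 mm over their backs; the gripper's body (78 mm by 193 mm) begins 47 mm behind the grasp point.
Start: joints at [-53.222, 20.546, 0.682, 0, -70.136, -16.507], TCP at [0.234, -0.633, 0.22] pointing down, gripper open.
Joint ranges: [-176.03, 176.03], [-82.01, 121.73], [-58.28, 71.71], [-173.87, 95.51], [-174.79, -0.11], [-173.66, 173.66]. Speed limits (degrees/s): [136.94, 136.94, 172.46, 180, 180, 180].

### API

Orientations are given as [roll, pitch, yaw] about the fixed x, y, z axes, in that order (R = Rz(yaw) Ry(pitch) Rx(roll)).
In Python, from plant import r gives the robot as it stands.
- The arm moves only by the tool apply_moves, never from a script. Its argument "targets" is a list of rows, each a list of 3 entries, a list of its own where there are three numbers: the shift along the tool's x, y, z scaled (see below), then the turn, a rotation vector about the tool's x, y, z scaled (see below), then the finger opening in mm, from 0 to 87.6. A call has 1 to 5 rows; each row shifts and turns the pose as measured when the row begins, along the tool's axes as they then stand; what a row does not reach is not made up. The controller multiplies each number of a shift by 0.04 m and each number of a turn by 8 degrees. A row lasts 1/10 s, in which the tool goes at most 50 mm and 8.59 degrees, less where a joint would pass 70% of its speed; a pose out of reach is approached as far as the arm can. A call with a number of a shift or a turn outside -1 to 1 is refused whole. A call with a gripper value outside its range is refused whole. The fingers move at their own pace and stop on an object; "squeeze" is the grip in N (left out, the last holds). Time passes only in rows, so rows that do not move let the fingers close. It gives the time, the measured TCP pose, the force and the opening at its end, in the units of the state.
- r.get_state(): the state, without advancing time (a new reading comes with each control period).
- r.capture(name): name is "side" or "top"; returns a dict with "img" (420x560x3 uint8, blue, green, red), "z_map" (420x560 float32, m along the optical axis (not along the pixel's ray), 0 where there is no reading), "fx", "fy", "cx", "cy" (pixels), "camera_from_world" (4x4, takes a point from world to camera coordinates). Camera axes: x right, y up, looking along -z (the intrinsics and any distortion apply to the point x, -y, -z); pixel columns grow to the right and rows downward; lengths in m; the calibration is good to about 2 mm. A picture is of the moment at which its call begins.
- r.close_job(): hands the job in, once; it reports no verdict.
The state is a dict: "time_s": time; "joints": joint angles; "qd": joint speeds; "joint_torque": joint torques, N m; "tcp_pos": TCP position; "eef_rot": TCP orientation; "contact_force": force on the tool from outside, world axes, zero at the start; "moment": the same for the moment, N m; "gripper_width": finger opening in m.
Only numpy, scipy, OpenCV 4.12 (cv2) and the standard library are available. Lean on these libraries where they do the work, as an engineer would, in place of code of your own. Each camera call takes 0.05 s, during which the arm holds its last target.

### The job

Pick up the scraper block and wipe all four pottery shards off the kiln shelf into the steel tray at its end: sweep with the scraper's sprung foot bearing steadily on the shelf from the far end right up to the tray end, following its slope, and never so hard that the spring bottoms out. The shards are sharp, so do not touch them with the fingers. Then stand the scraper upright back on the middle of its wooden rest board, leave it there, and leave the sugar bowl, cup, kiln prop and firebrick where they are.

Things in the scene. Friction and masses are not known exactly. Their poses are not given: they have to be found in the camera images.
- stand: fixed dark steel cradle carrying the kiln shelf: a grey plate 264 mm (x) by 340 mm (y), 18 mm thick, the middle of its top 90 mm above the table. Rails 12 mm wide, 10 mm high along both long sides (240 mm clear between), none at the short ends. Origin: on the table under the shelf's middle; y along the shelf, z up. Uprights outside the rails reach 100 mm high
- pivot (a point): the shelf's pivot line, 78 mm above the table under the shelf's middle, along the cradle's x (this frame is the cradle's, not the shelf's). The shelf is tilted about it by an unknown angle up to 0.075 rad either way: a short end is up to 13 mm higher or lower than the middle. The tilt is not reported and must be felt or seen. Stiff friction holds it when pressed
- tray: fixed open steel tray, 260 mm (x) by 180 mm (y), 45 mm high, walls 4 mm, at one short end of the shelf (the cradle's +y or -y end), its near wall 15 mm in under the shelf's end. Origin: centre of its underside; axes parallel to the cradle's
- rest: fixed wooden rest board 200 mm (x) by 120 mm (y) by 12 mm on the table, beyond the other short end of the shelf. Origin: centre of its underside (top face 12 mm above)
- scraper: wooden scraper block standing on the rest board, 0.3 kg, its length within 0.1 rad of the cradle's x. Origin: centre of its underside; x along its length, z up. From below: rubber foot 130 (x) by 40 (y) by 20 mm high; wooden body 126 by 40 mm, up to 52 mm; grip ridge 96 (x) by 24 mm (y), 52 to 97 mm
- grip (a point): where to grip the scraper: middle of its ridge, 80 mm above its underside, fingers closing along the scraper's y. The foot slides up into the block by up to 6 mm against a spring, 2 N per mm (12 N at the stop); the scraper's origin and this point stay with the wooden block
- shard0: a flat, irregular piece of broken unglazed pottery, 9 mm thick, about 60 to 70 mm by 35 to 50 mm, 35 g, lying loose on the shelf. Origin: near the middle of its underside. Sharp: only the scraper may touch it
- shard1: a flat, irregular piece of broken unglazed pottery, 9 mm thick, about 60 to 70 mm by 35 to 50 mm, 35 g, lying loose on the shelf. Origin: near the middle of its underside. Sharp: only the scraper may touch it
- shard2: a flat, irregular piece of broken unglazed pottery, 9 mm thick, about 60 to 70 mm by 35 to 50 mm, 35 g, lying loose on the shelf. Origin: near the middle of its underside. Sharp: only the scraper may touch it
- shard3: a flat, irregular piece of broken unglazed pottery, 9 mm thick, about 60 to 70 mm by 35 to 50 mm, 35 g, lying loose on the shelf. Origin: near the middle of its underside. Sharp: only the scraper may touch it
- sugarbowl: unglazed lidded sugar bowl, 94 mm wide and 94 mm high, a bystander standing on the table. Origin: centre of its underside
- cup: unglazed cup, 76 mm wide, 65 mm high, a bystander standing on the table. Origin: centre of its underside
- prop: round yellow kiln prop, 44 mm wide, 100 mm high, a bystander standing on the table. Origin: centre of its underside
- firebrick: yellow brick 115 by 60 by 60 mm, a bystander lying on the table. Origin: centre of its underside
Mind the look-alikes: they are no part of the job. Of the things like the scraper, leave any that is green; of the rest the larger one is meant. What is shaped like the shard1 but blue or green is not meant.

How it is judged (in metres and radians):
On the way, in this order (a step that is already met when the one before it is completed fails the run):
1. on the half of the shelf away from the tray (over 270 mm from the tray's middle), the scraper sweeps faster than 20 mm/s while bearing on the shelf with at least 2 N, for 0.15 s (contact force between scraper and stand above 2 N and linear speed of scraper above 0.02 m/s and horizontal distance between scraper and tray above 0.27 m), for 0.15 s.
2. close to the tray end of the shelf (under 180 mm from the tray's middle), the scraper again sweeps faster than 20 mm/s while bearing on the shelf with at least 2 N, for 0.15 s (contact force between scraper and stand above 2 N and linear speed of scraper above 0.02 m/s and horizontal distance between scraper and tray below 0.18 m), for 0.15 s.
At the end, for the whole second after the job is handed in: all four shards lie at rest inside the tray (origins within its walls and no higher than its rim), and the scraper stands upright (within 0.12 rad) at rest on its rest board, its origin within 60 mm of the board's middle along the board and 45 mm across it (x of shard0 in the frame of tray between -0.128 and 0.128 m and y of shard0 in the frame of tray between -0.088 and 0.088 m and z of each of shard0, shard1, shard2, shard3 in the frame of tray below 0.046 m and linear speed of each of shard0, shard1, shard2, shard3 below 0.03 m/s and x of shard1 in the frame of tray between -0.128 and 0.128 m and y of shard1 in the frame of tray between -0.088 and 0.088 m and x of shard2 in the frame of tray between -0.128 and 0.128 m and y of shard2 in the frame of tray between -0.088 and 0.088 m and x of shard3 in the frame of tray between -0.128 and 0.128 m and y of shard3 in the frame of tray between -0.088 and 0.088 m and x of scraper in the frame of rest between -0.06 and 0.06 m and y of scraper in the frame of rest between -0.045 and 0.045 m and z of scraper in the frame of rest below 0.022 m and angle between scraper's own z axis and vertical below 0.12 rad and linear speed of scraper below 0.02 m/s); the robot touches nothing.
It fails at once if the fingers touch a shard (contact force between the fingers and shard0 above 0.5 N or contact force between the fingers and shard1 above 0.5 N or contact force between the fingers and shard2 above 0.5 N or contact force between the fingers and shard3 above 0.5 N).
It fails at once if the scraper is pressed against the shelf or its cradle with more than 30 N (contact force between scraper and stand above 30 N).
It fails at once if the sugar bowl, cup, kiln prop or firebrick is shifted by more than 30 mm (distance of any of sugarbowl, cup, prop, firebrick from where it was at the start of the episode above 0.03 m).
It also fails if it takes over 72 s, if anything falls off the work surface, if the arm or the gripper's body presses on something with over 40 N, if the wrist force passes 120 N, or if a joint passes its speed limit or range.

## Working session

There is one attempt and no reset: what is moved stays moved. The work goes in short steps, Python scripts to look and compute and a tool call to move; the robot and the scene stay as the last step left them, time stands still between calls to the robot, and variables do not carry over. Pictures are saved under pics/ and viewed, and the job is handed in when it is done.

Besides the shell and the picture viewer there is one more tool, called after ">>>" as name(argument=value, ...) on one line, values as JSON. apply_moves: Moves the arm, as the interface text tells. Its arguments: {"type":"object","properties":{"targets":{"type":"array","items":{"type":"array"}},"squeeze":{"type":"number"}},"required":["targets"]}

```bash
ls; mkdir -p pics; python3 - <<'E'
from plant import r
import cv2,numpy as np
print(r.get_state(), r.nose_length)
for n in("side","top"):
    c=r.capture(n); cv2.imwrite(f"pics/{n}0.png",c["img"]); np.savez(f"{n}0.npz",**c)
    print(n,c["fx"],c["fy"],c["cx"],c["cy"],c["camera_from_world"].round(4).tolist(),[k for k in c])
E
```

```text
pics
{'time_s': 0.0, 'joints': array([-5.32224753e+01,  2.05918879e+01,  6.33787803e-01, -2.12311264e-02,
       -7.01356872e+01, -1.65079805e+01]), 'qd': array([ 0.0237315 ,  0.00071406,  0.03414634,  0.08243002, -0.04074695,
       -0.03548898]), 'joint_torque': array([-2.79070860e-03, -5.82718849e+01,  2.93050861e+01,  6.99748546e+00,
        6.72389375e-03, -1.56904480e-04]), 'tcp_pos': array([ 0.2336626 , -0.63273074,  0.2192142 ]), 'eef_rot': array([ 1.79904407e+02, -7.51644711e-03, -1.59737680e+02]), 'contact_force': array([ 0.17647939,  0.4725321 , -0.11339113]), 'moment': array([0.03552527, 0.02355516, 0.02073945]), 'gripper_width': 0.08766282691052703} 0.017
side 516.0296126069869 516.0296126069869 278.26195207969914 201.26432613179648 [[-0.6811, -0.7319, 0.0225, 0.3798], [0.4261, -0.3713, 0.825, -0.2778], [-0.5954, 0.5715, 0.5647, -0.8078], [0.0, 0.0, 0.0, 1.0]] ['img', 'z_map', 'fx', 'fy', 'cx', 'cy', 'camera_from_world']
top 403.52866633906706 403.52866633906706 277.46016972958205 211.3430486605549 [[0.0285, -0.9996, -0.007, 0.0246], [0.9928, 0.0275, 0.1162, -0.5465], [-0.116, -0.0102, 0.9932, -0.9725], [0.0, 0.0, 0.0, 1.0]] ['img', 'z_map', 'fx', 'fy', 'cx', 'cy', 'camera_from_world']
```

View pics/side0.png

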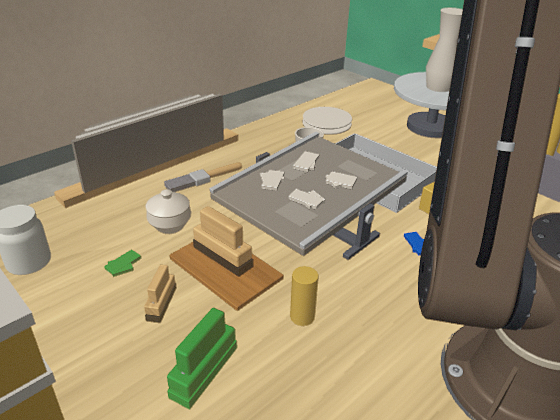

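View pics/top0.png

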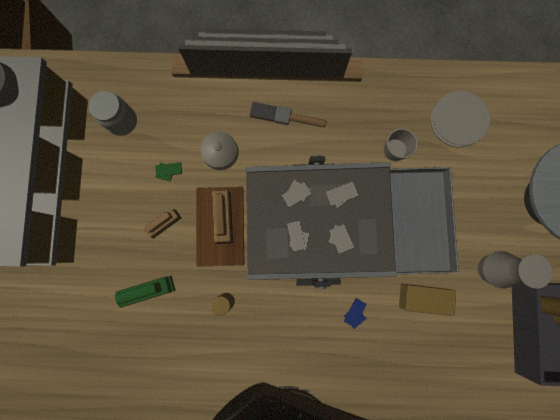

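The candidates for the scraper are the wooden block on the rest board (top 221,217; side 222,240), the smaller wooden block (top 162,222) and the green block (top 145,290). By the description it is the one on the board. The tray is at the right end in the top view (world -y). The four pale shards on the shelf are at top (296,193), (342,194), (298,236) and (341,239).

```bash
cat > h.py <<'E'
import numpy as np,cv2
def load(n): 
    d=np.load(n,allow_pickle=True); return {k:d[k] for k in d.files}
def cloud(c):
    z=c["z_map"].astype(float); v,u=np.mgrid[:z.shape[0],:z.shape[1]]
    X=(u-c["cx"])/c["fx"]*z; Y=-(v-c["cy"])/c["fy"]*z
    P=np.stack([X,Y,-z,np.ones_like(z)],-1)
    W=P@np.linalg.inv(c["camera_from_world"]).T
    W=W[...,:3]; W[z==0]=np.nan
    return W
def pix(c,p):
    q=c["camera_from_world"]@np.append(p,1); return c["fx"]*q[0]/-q[2]+c["cx"], c["fy"]*-q[1]/-q[2]+c["cy"]
E
python3 - <<'E'
from h import *
for n in("top0","side0"):
    c=load(n+".npz");W=cloud(c)
    pts={"top0":dict(scr=(221,217),scr1=(216,197),scr2=(224,238),boardL=(205,245),shelf=(320,215),shelfL=(262,220),shelfR=(385,220),sh0=(296,193),table=(300,330),tray=(425,220),small=(162,222)),
     "side0":dict(scr=(222,222),shelf=(320,180),shelfL=(235,200),shelfR=(375,165),table=(100,300),board=(238,290))}[n]
    for k,(u,v) in pts.items(): print(n,k,W[v,u].round(4))
c=load("top0.npz")
cv2.imwrite("pics/top0c.png",cv2.resize(c["img"][140:300,100:300],None,fx=4,fy=3.75*4/3.75*0.9,interpolation=cv2.INTER_CUBIC))
cv2.imwrite("pics/side0c.png",cv2.resize(load("side0.npz")["img"][190:320,140:310],None,fx=4.5,fy=4.5,interpolation=cv2.INTER_CUBIC))
E
```

```text
top0 scr [0.5201 0.1686 0.1071]
top0 scr1 [0.5661 0.1821 0.108 ]
top0 scr2 [0.4742 0.1659 0.062 ]
top0 boardL [0.4576 0.2202 0.0111]
top0 shelf [ 0.5331 -0.0606  0.0884]
top0 shelfL [0.5178 0.0751 0.0862]
top0 shelfR [ 0.525  -0.2111  0.0943]
top0 sh0 [ 0.583  -0.003   0.0932]
top0 table [ 0.254  -0.0243 -0.0026]
top0 tray [ 0.537  -0.3357  0.0047]
top0 small [0.5086 0.3174 0.0613]
side0 scr [0.5132 0.1856 0.1091]
side0 shelf [ 0.5144 -0.0794  0.0906]
side0 shelfL [0.5828 0.0995 0.0836]
side0 shelfR [ 0.4711 -0.2124  0.0962]
side0 table [ 5.905e-01  4.070e-01 -1.000e-04]
side0 board [0.4378 0.2122 0.0098]
```

View pics/side0c.png

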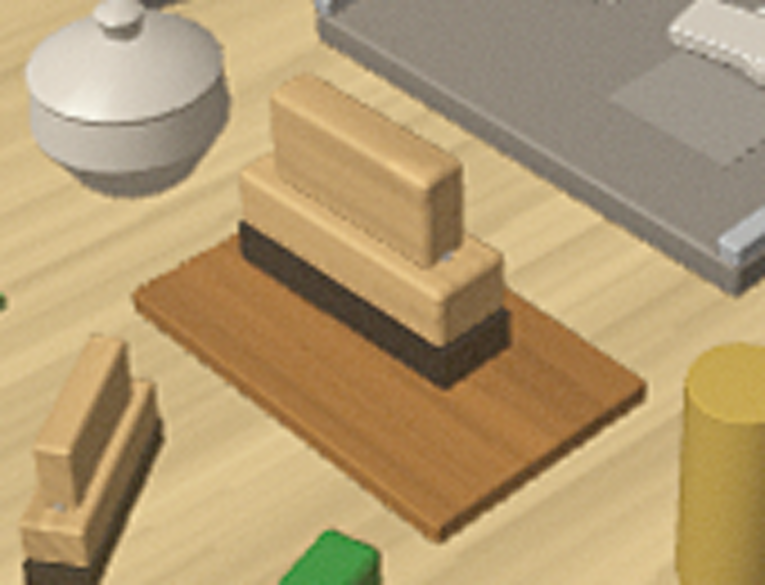

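View pics/top0c.png

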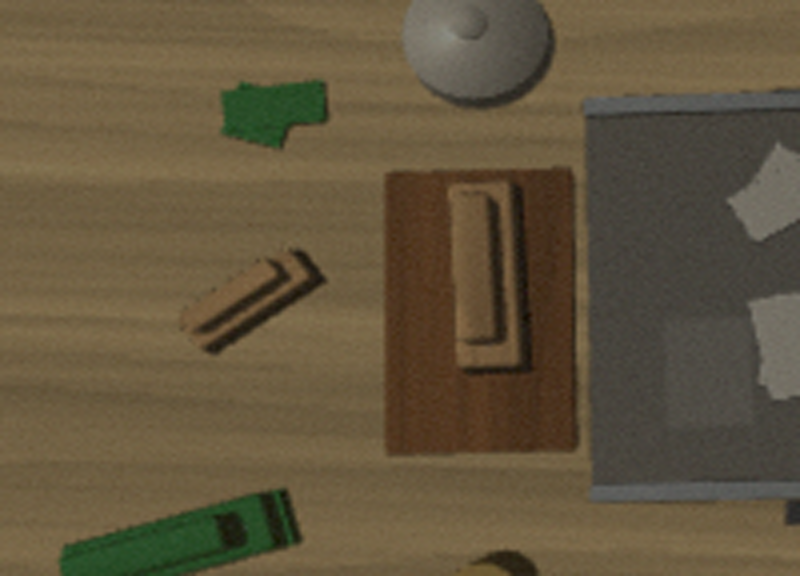

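```bash
python3 - <<'E'
from h import *
def plane(P,it=6,t=.004):
    m=np.ones(len(P),bool)
    for _ in range(it):
        A=np.c_[P[m,:2],np.ones(m.sum())]; s=np.linalg.lstsq(A,P[m,2],rcond=None)[0]
        res=P[:,2]-np.c_[P[:,:2],np.ones(len(P))]@s; m=abs(res)<max(t,0)
    return s,m.mean(),res[m].std()
for n in("top0","side0"):
    c=load(n+".npz");W=cloud(c);img=c["img"].astype(int)
    P=W.reshape(-1,3); ok=np.isfinite(P[:,0])
    s=(P[:,0]>.43)&(P[:,0]<.63)&(P[:,1]<.1)&(P[:,1]>-.22)&(P[:,2]>.07)&(P[:,2]<.11)&ok
    pl,f,sd=plane(P[s],t=.004); print(n,"shelf",pl.round(4),f,sd)
    b=(P[:,0]>.3)&(P[:,0]<.8)&(P[:,1]<.27)&(P[:,1]>-.45)&(abs(P[:,2])<.006)&ok
    t=b&(img.sum(-1).reshape(-1)>330)
    print(" table z med",np.median(P[b&(P[:,0]<.33)|b&(P[:,0]>.72)][:,2]))
    # ridge top
    g=(P[:,0]>.45)&(P[:,0]<.62)&(P[:,1]>.13)&(P[:,1]<.24)&(P[:,2]>.102)&(P[:,2]<.118)&ok
    q=P[g]; print(" ridge",g.sum(),q.mean(0).round(4),q.min(0).round(3),q.max(0).round(3), cv2.minAreaRect((q[:,:2]*1000).astype(np.float32)))
    # rails: height above plane
    h=P[:,2]-(np.c_[P[:,:2],np.ones(len(P))]@pl)
    for lo,hi in((.37,.45),(.6,.7)):
        rl=(P[:,0]>lo)&(P[:,0]<hi)&(P[:,1]<.1)&(P[:,1]>-.22)&(h>.007)&(h<.013)&ok
        q=P[rl]; k=np.polyfit(q[:,1],q[:,0],1); print(" rail",rl.sum(),k.round(4),"at y=-.06",np.polyval(k,-.06))
    # shelf ends
    e=(abs(h)<.005)&ok&(P[:,0]>.44)&(P[:,0]<.62)&(P[:,1]<.16)&(P[:,1]>-.3)
    for lo in np.arange(.44,.62,.03):
        q=P[e&(P[:,0]>lo)&(P[:,0]<lo+.03)]; print("  ends",lo.round(2),np.percentile(q[:,1],[0.2,99.8]).round(4))
    # board
    bd=ok&(img[...,2].reshape(-1)>img[...,0].reshape(-1)*1.8)&(abs(P[:,2]-.012)<.006)&(P[:,1]>.1)&(P[:,1]<.28)&(P[:,0]>.38)&(P[:,0]<.65)
    q=P[bd]; print(" board",bd.sum(),np.median(q[:,2]),cv2.minAreaRect((q[:,:2]*1000).astype(np.float32)),np.percentile(q,[.5,99.5],axis=0).round(3).tolist())
    # tray rim
    tr=ok&(P[:,2]>.038)&(P[:,2]<.055)&(P[:,1]<-.2)&(P[:,1]>-.46)&(P[:,0]>.36)&(P[:,0]<.72)
    q=P[tr]; 
    if len(q): print(" tray",len(q),np.percentile(q,[1,99],axis=0).round(3).tolist())
    # shards
    sh=(h>.005)&(h<.016)&ok&(P[:,0]>.43)&(P[:,0]<.635)&(P[:,1]<.12)&(P[:,1]>-.23)
    m=sh.reshape(W.shape[:2]).astype(np.uint8); N,L,S,C=cv2.connectedComponentsWithStats(m)
    for i in range(1,N):
        if S[i,4]>60:
            q=W[L==i]; print(" shard",S[i,4],q.mean(0).round(3),q.min(0).round(3)[:2],q.max(0).round(3)[:2])
E
```

```text
top0 shelf [ 0.0019 -0.0413  0.0866] 0.8265568708183222 0.0015781492184770848
 table z med 1.5691965159936316e-05
 ridge 425 [0.5264 0.1753 0.1077] [0.481 0.16  0.102] [0.574 0.19  0.113] ((527.2135620117188, 175.86122131347656), (93.93557739257812, 24.0739688873291), 6.0839524269104)
 rail 768 [-0.0512  0.3903] at y=-.06 0.3933467248219702
 rail 772 [-0.0473  0.641 ] at y=-.06 0.643863549673262
  ends 0.44 [-0.231   0.1063]
  ends 0.47 [-0.2293  0.1098]
  ends 0.5 [-0.2269  0.1108]
  ends 0.53 [-0.2246  0.112 ]
  ends 0.56 [-0.2248  0.113 ]
  ends 0.59 [-0.2227  0.114 ]
 board 2744 0.012075831816070193 ((507.471923828125, 185.88613891601562), (200.0147705078125, 120.35723114013672), 3.003600835800171) [[0.408, 0.124, 0.007], [0.607, 0.249, 0.017]]
 tray 632 [[0.368, -0.459, 0.038], [0.716, -0.228, 0.054]]
 shard 450 [ 0.582 -0.003  0.097] [ 0.549 -0.036] [0.614 0.03 ]
 shard 475 [ 0.582 -0.108  0.101] [ 0.552 -0.145] [ 0.611 -0.073]
 shard 445 [ 0.481 -0.008  0.097] [ 0.447 -0.033] [0.517 0.016]
 shard 460 [ 0.479 -0.107  0.101] [ 0.446 -0.136] [ 0.51  -0.079]
side0 shelf [ 0.0015 -
[... 356 characters left out ...]
-.06 0.6432866932405732
  ends 0.44 [-0.2282  0.1108]
  ends 0.47 [-0.226   0.1124]
  ends 0.5 [-0.2252  0.1136]
  ends 0.53 [-0.2231  0.1155]
  ends 0.56 [-0.2217  0.1176]
  ends 0.59 [-0.2207  0.1186]
 board 3049 0.01131200091981499 ((506.9556579589844, 187.88592529296875), (201.4195556640625, 121.79615783691406), 3.0759265422821045) [[0.406, 0.125, 0.006], [0.604, 0.251, 0.015]]
 tray 476 [[0.362, -0.396, 0.038], [0.708, -0.217, 0.054]]
 shard 296 [ 0.581 -0.105  0.1  ] [ 0.553 -0.143] [ 0.614 -0.07 ]
 shard 335 [0.58  0.    0.096] [ 0.55  -0.038] [0.613 0.033]
 shard 336 [ 0.478 -0.104  0.1  ] [ 0.445 -0.134] [ 0.512 -0.076]
 shard 377 [ 0.48  -0.005  0.096] [ 0.448 -0.033] [0.517 0.019]
```

```bash
python3 - <<'E'
from h import *
for n in("top0","side0"):
    W=cloud(load(n+".npz"));P=W.reshape(-1,3);P=P[np.isfinite(P[:,0])]
    # max height grid, 0.1 m cells
    print(n,"max z per cell; rows x 0.2..0.8, cols y -0.7..0.3")
    for x in np.arange(.2,.85,.1):
        o=[]
        for y in np.arange(-.7,.35,.1):
            q=P[(abs(P[:,0]-x)<.05)&(abs(P[:,1]-y)<.05)]
            o.append("%.2f"%np.percentile(q[:,2],99) if len(q)>5 else " -  ")
        print("%.1f"%x,o)
c=load("top0.npz");W=cloud(c)
for k,(u,v) in dict(bowl=(218,148),prop=(220,305),cup=(400,145),vase=(500,268),brick=(430,300)).items(): print(k,W[v,u].round(3))
E
```

```text
top0 max z per cell; rows x 0.2..0.8, cols y -0.7..0.3
0.2 ['0.01', '0.10', '0.10', '0.00', '0.00', '0.00', '0.00', '0.53', '0.36', '0.00', '0.00']
0.3 ['0.01', '0.12', '0.10', '0.06', '0.06', '0.01', '0.58', '0.56', '0.10', '0.10', '0.10']
0.4 ['0.01', '0.12', '0.18', '0.06', '0.06', '0.11', '0.10', '0.10', '0.10', '0.02', '0.10']
0.5 ['0.00', '0.13', '0.13', '0.05', '0.01', '0.10', '0.10', '0.10', '0.09', '0.11', '0.07']
0.6 [' -  ', '0.13', '0.13', '0.05', '0.01', '0.11', '0.10', '0.10', '0.10', '0.11', '0.01']
0.7 ['0.00', '0.13', '0.04', '0.05', '0.07', '0.11', '0.10', '0.10', '0.06', '0.09', '0.01']
0.8 ['0.00', '0.00', '0.04', '0.04', '0.06', '0.00', '0.02', '0.02', '0.02', '0.00', '0.00']
side0 max z per cell; rows x 0.2..0.8, cols y -0.7..0.3
0.2 [' -  ', '0.10', '0.10', ' -  ', ' -  ', ' -  ', '0.00', '0.54', '0.54', '0.00', '0.00']
0.3 ['0.19', ' -  ', ' -  ', ' -  ', '0.04', '0.01', '0.01', '0.00', '0.10', '0.10', '0.10']
0.4 [' -  ', ' -  ', ' -  ', '0.04', '0.06', '0.11', '0.10', '0.10', '0.09', '0.01', '0.10']
0.5 [' -  ', '0.13', '0.12', '0.04', '0.01', '0.10', '0.10', '0.10', '0.09', '0.11', '0.07']
0.6 ['0.34', '0.33', '0.13', '0.04', ' -  ', '0.10', '0.10', '0.10', '0.09', '0.11', '0.01']
0.7 ['0.13', '0.13', '0.12', '0.04', '0.07', '0.11', '0.10', '0.10', '0.00', '0.09', '0.01']
0.8 ['0.00', '0.00', '0.04', '0.04', '0.06', '0.06', '0.02', '0.02', '0.02', '0.00', '0.00']
bowl [0.687 0.186 0.091]
prop [0.321 0.163 0.102]
cup [ 0.731 -0.273  0.006]
vase [ 0.422 -0.469  0.103]
brick [ 0.342 -0.325  0.059]
```

```bash
python3 - <<'E'
from h import *
c=load("top0.npz");W=cloud(c)
for v in (268,272):
  for u in range(480,560,6): print(u,v,W[v,u].round(3))
c=load("side0.npz");W=cloud(c)
for u,v in((440,15),(447,20),(440,70),(430,110),(425,45)): print(u,v,W[v,u].round(3))
E
```

```text
480 268 [ 0.42  -0.461  0.027]
486 268 [ 0.421 -0.459  0.06 ]
492 268 [ 0.421 -0.463  0.078]
498 268 [ 0.422 -0.467  0.098]
504 268 [ 0.422 -0.472  0.113]
510 268 [ 0.423 -0.476  0.129]
516 268 [ 0.423 -0.477  0.152]
522 268 [ 0.424 -0.473  0.18 ]
528 268 [ 0.424 -0.485  0.181]
534 268 [ 0.425 -0.498  0.179]
540 268 [ 0.425 -0.511  0.179]
546 268 [ 0.425 -0.524  0.178]
552 268 [ 0.425 -0.653  0.001]
558 268 [ 0.425 -0.671 -0.003]
480 272 [ 0.41  -0.461  0.025]
486 272 [ 0.411 -0.46   0.057]
492 272 [ 0.412 -0.465  0.075]
498 272 [ 0.413 -0.468  0.096]
504 272 [ 0.414 -0.471  0.114]
510 272 [ 0.414 -0.476  0.129]
516 272 [ 0.415 -0.475  0.153]
522 272 [ 0.416 -0.474  0.178]
528 272 [ 0.416 -0.485  0.18 ]
534 272 [ 0.416 -0.497  0.18 ]
540 272 [ 0.417 -0.51   0.18 ]
546 272 [ 0.417 -0.523  0.178]
552 272 [ 0.418 -0.534  0.181]
558 272 [ 0.415 -0.67  -0.001]
440 15 [ 1.681 -2.479 -0.189]
447 20 [ 0.597 -0.625  0.318]
440 70 [ 0.584 -0.619  0.189]
430 110 [ 0.604 -0.645  0.057]
425 45 [ 0.989 -1.2    0.042]
```

>>> apply_moves(targets=[[[0, 0, -0.3], [0, 0, 0.6], 50], [[0, 0, -0.3], [0, 0, 0.6], 50], [[0, 0, 0], [0, 0, 0.6], 50], [[-0.4, 0.8, 0], [0, 0, 0], 50], [[-0.46, 0.96, 0], [0, 0, 0], 50]], squeeze=40)

```text
time_s: 0.6
tcp_pos: [0.2598, -0.5598, 0.2395]
eef_rot: [179.6, -0.3, -175.0]
contact_force: [1.1, 0.2, -0.4]
gripper_width: 0.0537
```

>>> apply_moves(targets=[[[-0.45, 0.97, 0], [0, 0, 0], 50], [[-0.45, 0.97, 0], [0, 0, 0], 50], [[-0.45, 0.97, 0], [0, 0, 0], 50], [[-0.45, 0.97, 0], [0, 0, 0], 50], [[-0.45, 0.97, 0], [0, 0, 0], 50]])

```text
time_s: 1.1
tcp_pos: [0.3329, -0.3509, 0.2379]
eef_rot: [179.4, -0.4, -175.2]
contact_force: [1.9, -0.7, 0.1]
gripper_width: 0.0499
```

>>> apply_moves(targets=[[[-0.45, 0.97, 0], [0, 0, 0], 50], [[-0.45, 0.97, 0], [0, 0, 0], 50], [[-0.45, 0.97, 0], [0, 0, 0], 50], [[-0.45, 0.97, 0], [0, 0, 0], 50], [[-0.45, 0.97, 0], [0, 0, 0], 50]])

```text
time_s: 1.6
tcp_pos: [0.4066, -0.1414, 0.2393]
eef_rot: [179.3, -0.4, -175.3]
contact_force: [1.0, -0.1, -0.1]
gripper_width: 0.05
```

>>> apply_moves(targets=[[[-0.45, 0.97, 0], [0, 0, 0], 50], [[-0.45, 0.97, 0], [0, 0, 0], 50], [[-0.45, 0.97, 0], [0, 0, 0], 50], [[-0.45, 0.97, 0], [0, 0, 0], 50], [[-0.45, 0.97, 0], [0, 0, 0], 50]])

```text
time_s: 2.1
tcp_pos: [0.4802, 0.0688, 0.2415]
eef_rot: [179.3, -0.3, -175.2]
contact_force: [1.5, -1.2, 0.4]
gripper_width: 0.0501
```

>>> apply_moves(targets=[[[-0.45, 0.97, 0], [0, 0, 0], 50], [[-0.4, 0.8, 0.3], [0, 0, 0], 50], [[-0.1, 0.3, 0.5], [0, 0, 0], 50], [[0, 0, 0], [0, 0, 0], 50]])

```text
time_s: 2.5
tcp_pos: [0.5122, 0.1637, 0.2084]
eef_rot: [179.3, -0.3, -174.9]
contact_force: [-0.5, -0.1, 0.1]
gripper_width: 0.0504
```

```bash
cat > st.py <<'E'
from plant import r
import numpy as np
from scipy.spatial.transform import Rotation as R
def show():
    s=r.get_state(); print(round(s["time_s"],2),s["tcp_pos"].round(4),s["eef_rot"].round(2),"F",s["contact_force"].round(2),"M",s["moment"].round(2),"w",round(s["gripper_width"],4)); return s
def to(goal,rpy=None):
    s=r.get_state(); Rt=R.from_euler("xyz",s["eef_rot"],degrees=True)
    d=Rt.inv().apply(np.array(goal)-s["tcp_pos"]); print("shift units",(d/.04).round(3))
    if rpy is not None:
        rv=(Rt.inv()*R.from_euler("xyz",rpy,degrees=True)).as_rotvec(degrees=True); print("turn units",(rv/8).round(3))
E
python3 - <<'E'
from st import *
show(); to([.527,.177,.20],[180,0,-174.3])
E
```

```text
2.5 [0.5122 0.1637 0.2084] [ 179.26   -0.33 -174.9 ] F [-0.51 -0.1   0.1 ] M [-0.12  0.03  0.01] w 0.0504
shift units [-0.398  0.295  0.211]
turn units [ 0.093 -0.04  -0.076]
```

>>> apply_moves(targets=[[[-0.4, 0.3, 0.2], [0.09, -0.04, -0.08], 50], [[0, 0, 0], [0, 0, 0], 50]])

```text
time_s: 2.7
tcp_pos: [0.527, 0.177, 0.2004]
eef_rot: [-179.9, -0.1, -174.2]
contact_force: [-0.5, -0.8, -1.1]
gripper_width: 0.0503
```

```bash
python3 - <<'E'
from st import *
import cv2
show(); to([.527,.177,.14],[180,0,-174.3])
for n in("side","top"):
    c=r.capture(n); cv2.imwrite(f"pics/{n}1.png",c["img"]); np.savez(f"{n}1.npz",**c)
E
python3 -c "
import cv2
a=cv2.imread('pics/side1.png')[120:320,130:330];cv2.imwrite('pics/side1c.png',cv2.resize(a,None,fx=3,fy=3,interpolation=2))"
```

```text
2.7 [0.527  0.177  0.2004] [-1.7994e+02 -5.0000e-02 -1.7420e+02] F [-0.49 -0.82 -1.1 ] M [-0.05  0.08 -0.03] w 0.0503
shift units [-0.002  0.002  1.511]
turn units [-0.008 -0.007  0.013]
```

View pics/side1c.png

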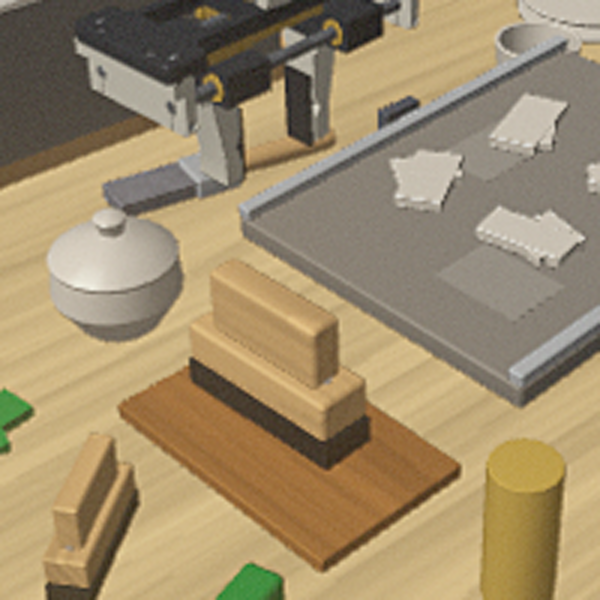

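The open jaws are above the ridge, which sits at crop (270,310). All four shards lie on the shelf and the bowl is clear of the gripper. I'll descend.

>>> apply_moves(targets=[[[0, 0, 0.8], [0, 0, 0], 50], [[0, 0, 0.8], [0, 0, 0], 50], [[0, 0, 0.3], [0, 0, 0], 50], [[0, 0, 0], [0, 0, 0], 50]])

```text
time_s: 3.2
tcp_pos: [0.5277, 0.174, 0.1288]
eef_rot: [179.8, 0.4, -174.4]
contact_force: [-0.8, -0.4, -0.5]
gripper_width: 0.0503
```

```bash
python3 - <<'E'
from st import *
import cv2
show(); to([.527,.177,.091],[180,0,-174.3])
for n in("side","top"):
    c=r.capture(n); cv2.imwrite(f"pics/{n}2.png",c["img"]); np.savez(f"{n}2.npz",**c)
a=cv2.imread('pics/side2.png')[170:290,150:310];b=cv2.imread('pics/top2.png')[140:300,150:310]
cv2.imwrite('pics/s2c.png',np.hstack([cv2.resize(a,(600,450),interpolation=2)]));cv2.imwrite('pics/t2c.png',cv2.resize(b,(480,480),interpolation=2))
E
```

```text
3.2 [0.5277 0.174  0.1288] [ 179.8     0.37 -174.4 ] F [-0.78 -0.44 -0.52] M [-0.06 -0.01  0.02] w 0.0503
shift units [0.017 0.073 0.946]
turn units [ 0.025  0.047 -0.013]
```

View pics/s2c.png

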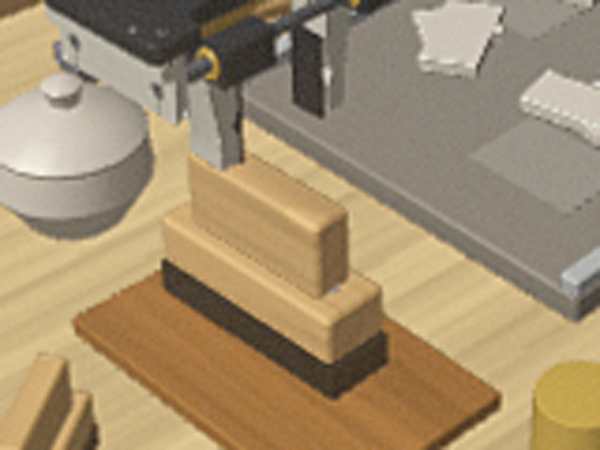

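View pics/t2c.png

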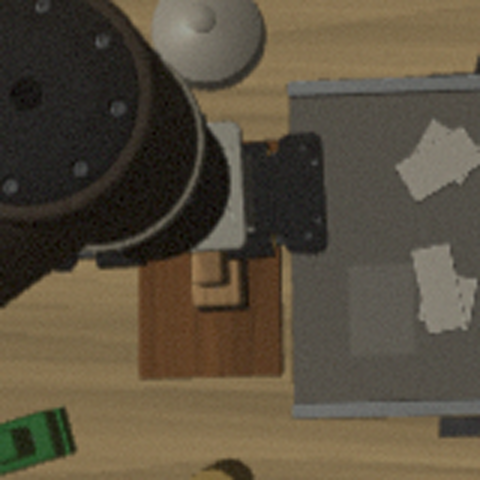

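```bash
python3 - <<'E'
from st import *; from h import *
s=r.get_state(); Rt=R.from_euler("xyz",s["eef_rot"],degrees=True)
for n,o,sc in(("side2",(150,170),3.75),("top2",(150,140),3)):
    c=load(n+".npz")
    for y in(-.025,.025):
        p=s["tcp_pos"]+Rt.apply([0,y,.017]); u=np.array(pix(c,p)); print(n,"tip",p.round(3),((u-o)*sc).round(0))
    for a in(-.048,.048):
        ph=np.radians(5.7); p=np.array([.527+a*np.cos(ph),.177+a*np.sin(ph),.109]); print(n,"ridge end",((np.array(pix(c,p))-o)*sc).round(0))
E
```

```text
side2 tip [0.531 0.15  0.113] [304. 144.]
side2 tip [0.526 0.2   0.114] [230. 187.]
side2 ridge end [335. 216.]
side2 ridge end [201. 138.]
top2 tip [0.531 0.15  0.113] [237. 216.]
top2 tip [0.526 0.2   0.114] [171. 221.]
top2 ridge end [205. 284.]
top2 ridge end [199. 160.]
```

```bash
python3 - <<'E'
from st import *; from h import *
show()
c=load("side2.npz");W=cloud(c)
for X,Y in((200,150),(215,150),(230,150),(215,160),(232,120),(310,105),(325,100),(320,112),(215,175)):
    u,v=int(150+X/3.75),int(170+Y/3.75); print((X,Y),(u,v),W[v,u].round(4))
a=c["img"][170:240,170:260]; cv2.imwrite("pics/s2d.png",cv2.resize(a,None,fx=8,fy=8,interpolation=0))
E
```

```text
3.3 [0.5288 0.1748 0.1305] [ 179.74    0.52 -174.38] F [ 1.28 -0.48  0.06] M [-0.01  0.02 -0.04] w 0.0499
(200, 150) (203, 210) [0.5281 0.2151 0.1418]
(215, 150) (207, 210) [0.5167 0.2143 0.1476]
(230, 150) (211, 210) [0.5105 0.2101 0.149 ]
(215, 160) (207, 212) [0.5184 0.2135 0.142 ]
(232, 120) (211, 202) [0.5116 0.2083 0.1647]
(310, 105) (232, 198) [0.5238 0.1526 0.1421]
(325, 100) (236, 196) [0.5209 0.1454 0.1449]
(320, 112) (235, 199) [0.5204 0.1483 0.1397]
(215, 175) (207, 216) [0.5531 0.1905 0.1032]
```

View pics/s2d.png

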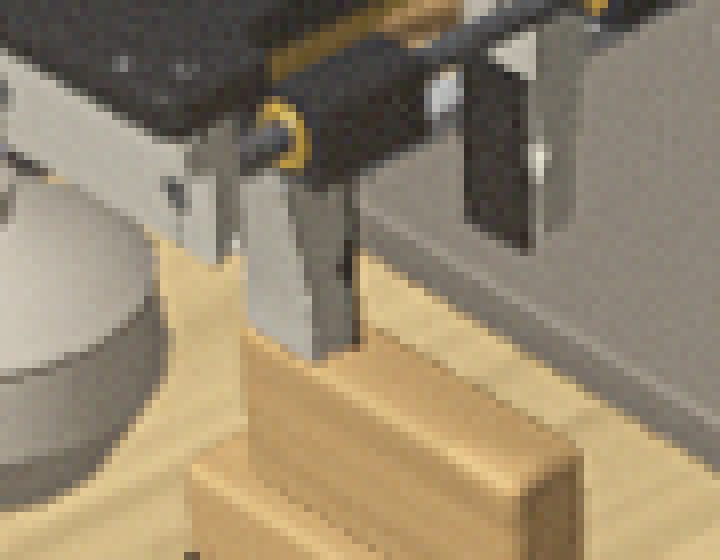

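```bash
python3 - <<'E'
from st import *; from h import *
for n in("side1","side2"):
    W=cloud(load(n+".npz"))
    # finger points: region around tool, above ridge
    P=W.reshape(-1,3)
    for ylo,yhi in((.13,.165),(.195,.235)):
        m=(abs(P[:,0]-.525)<.025)&(P[:,1]>ylo)&(P[:,1]<yhi)&(P[:,2]>.118)&(P[:,2]<.26)
        q=P[m]; print(n,ylo,m.sum(),"z pct",np.percentile(q[:,2],[0,2,10,50]).round(4), "xy of lowest",np.median(q[q[:,2]<np.percentile(q[:,2],10)],0).round(4), "x range",np.percentile(q[:,0],[2,98]).round(3))
E
```

```text
side1 0.13 401 z pct [0.2062 0.208  0.2127 0.2362] xy of lowest [0.5234 0.1515 0.2102] x range [0.518 0.538]
side1 0.195 361 z pct [0.2067 0.2094 0.2134 0.2338] xy of lowest [0.5156 0.2167 0.2113] x range [0.51  0.532]
side2 0.13 712 z pct [0.1348 0.1374 0.1476 0.193 ] xy of lowest [0.5236 0.1485 0.1418] x range [0.501 0.539]
side2 0.195 669 z pct [0.1358 0.1397 0.1482 0.2239] xy of lowest [0.5163 0.214  0.1431] x range [0.501 0.548]
```

The camera puts the fingertips about 23 mm higher than the stated TCP and nose length do. I'll descend to the height that is safe under either reading, then compare again.

>>> apply_moves(targets=[[[0, 0.06, 0.6], [0.02, 0.06, -0.01], 50], [[0, 0, 0.3], [0, 0, 0], 50], [[0, 0, 0], [0, 0, 0], 50]])

```text
time_s: 3.6
tcp_pos: [0.5317, 0.1787, 0.0989]
eef_rot: [179.7, 0.5, -174.3]
contact_force: [-0.7, -0.4, 0.0]
gripper_width: 0.0502
```

```bash
python3 - <<'E'
from st import *; from h import *
s=show(); to([.527,.177,.091],[180,0,-174.3])
c=r.capture("side"); np.savez("side3.npz",**c); W=cloud(c); show()
a=c["img"][170:250,170:270]; cv2.imwrite("pics/s3d.png",cv2.resize(a,None,fx=7,fy=7,interpolation=2))
Rt=R.from_euler("xyz",s["eef_rot"],degrees=True)
for y in(-.025,.025): print("pred tip",((np.array(pix(c,s["tcp_pos"]+Rt.apply([0,y,.017])))-(170,170))*7).round(0))
E
```

```text
3.6 [0.5317 0.1787 0.0989] [ 179.7     0.46 -174.27] F [-0.73 -0.43  0.02] M [-0.08  0.06  0.05] w 0.0502
shift units [ 0.123 -0.032  0.197]
turn units [0.037 0.058 0.004]
3.65 [0.5321 0.1789 0.0997] [ 179.69    0.51 -174.27] F [0.19 0.43 1.09] M [ 0.01  0.03 -0.  ] w 0.0501
pred tip [412. 364.]
pred tip [277. 445.]
```

View pics/s3d.png

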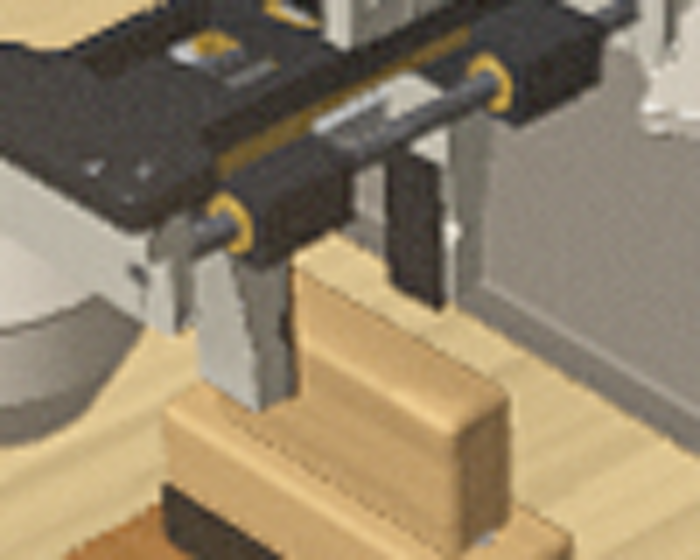

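>>> apply_moves(targets=[[[0.12, -0.03, 0.3], [0.03, 0.06, 0], 50], [[0, 0, 0.3], [0, 0, 0], 50], [[0, 0, 0], [0, 0, 0], 50]])

```text
time_s: 3.95
tcp_pos: [0.5282, 0.1778, 0.0763]
eef_rot: [179.8, 0.2, -174.2]
contact_force: [-0.7, -0.4, 0.5]
gripper_width: 0.0502
```

```bash
python3 - <<'E'
from st import *; from h import *
s=show(); to([.527,.177,.069],[180,0,-174.3])
c=r.capture("side"); np.savez("side4.npz",**c); W=cloud(c)
a=c["img"][170:250,170:270]; cv2.imwrite("pics/s4d.png",cv2.resize(a,None,fx=7,fy=7,interpolation=2))
P=W.reshape(-1,3)
m=(abs(P[:,0]-.525)<.025)&(P[:,1]>.205)&(P[:,1]<.235)&(P[:,2]>.07)&(P[:,2]<.2); q=P[m]; print(np.percentile(q,[0,2,10],axis=0).round(4))
for X,Y in((225,400),(250,440),(225,440),(225,430),(280,420)): print((X,Y),W[170+Y//7,170+X//7].round(4))
E
```

```text
3.95 [0.5282 0.1778 0.0763] [ 179.85    0.18 -174.25] F [-0.69 -0.38  0.53] M [-0.06  0.1   0.02] w 0.0502
shift units [ 0.033 -0.017  0.182]
turn units [0.019 0.023 0.006]
[[0.5001 0.2051 0.0825]
 [0.5006 0.2057 0.0871]
 [0.5028 0.208  0.0945]]
(225, 400) [0.5287 0.2195 0.1057]
(250, 440) [0.5226 0.2179 0.0971]
(225, 440) [0.5319 0.2182 0.0917]
(225, 430) [0.5309 0.2188 0.0949]
(280, 420) [0.5114 0.2144 0.1063]
```

View pics/s4d.png

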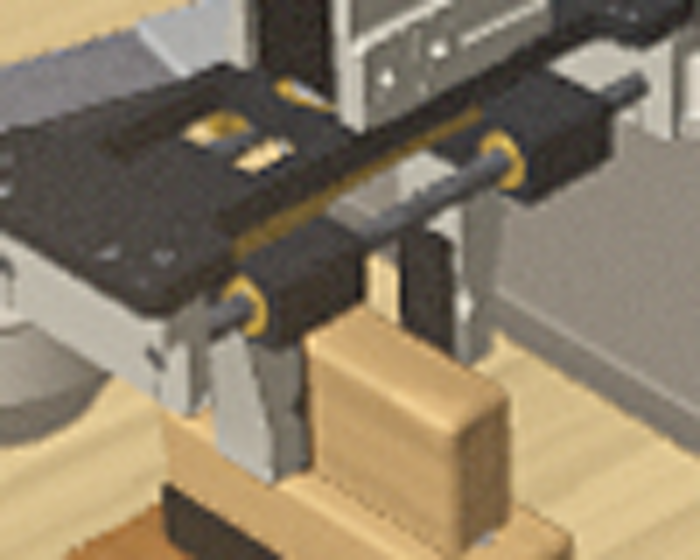

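```bash
python3 - <<'E'
from h import *
c=load("side4.npz");W=cloud(c)
for X,Y in((280,330),(290,335),(330,320),(350,300),(285,360),(285,400),(285,440),(285,465),(270,475),(430,250),(430,300),(430,330),(470,350),(560,190),(530,190)): print((X,Y),W[170+round(Y/7),170+round(X/7)].round(4))
E
```

```text
(280, 330) [0.4837 0.2317 0.1589]
(290, 335) [0.4836 0.2298 0.1559]
(330, 320) [0.5364 0.1795 0.1071]
(350, 300) [0.4858 0.2089 0.1553]
(285, 360) [0.5128 0.21   0.1235]
(285, 400) [0.5142 0.2098 0.1092]
(285, 440) [0.5118 0.2124 0.0982]
(285, 465) [0.5149 0.2106 0.0885]
(270, 475) [0.5137 0.2161 0.0875]
(430, 250) [0.5258 0.154  0.1237]
(430, 300) [0.5287 0.1523 0.1053]
(430, 330) [0.5282 0.1531 0.0965]
(470, 350) [0.5202 0.1452 0.0901]
(560, 190) [0.5717 0.0689 0.0831]
(530, 190) [0.4924 0.145  0.157 ]
```

The gripper as a whole (body and fingertips) shows about 24 mm above its reported z, while x and y agree. I'll go by the camera relative to the scene and check it by contact later, so the target is a reported TCP z of about 0.067.

>>> apply_moves(targets=[[[0.03, -0.02, 0.24], [0.02, 0.02, 0], 50], [[0, 0, 0.02], [0, 0, 0], 50], [[0, 0, 0], [0, 0, 0], 50]])

```text
time_s: 4.3
tcp_pos: [0.5277, 0.1771, 0.0659]
eef_rot: [-180.0, 0.1, -174.2]
contact_force: [-0.9, -0.2, 0.3]
gripper_width: 0.0497
```

```bash
python3 - <<'E'
from st import *; from h import *
s=show(); to([.527,.177,.067],[180,0,-174.3])
c=r.capture("side"); np.savez("side5.npz",**c)
a=c["img"][170:250,170:270]; cv2.imwrite("pics/s5d.png",cv2.resize(a,None,fx=7,fy=7,interpolation=2))
E
```

```text
4.3 [0.5277 0.1771 0.0659] [-1.7999e+02  7.0000e-02 -1.7422e+02] F [-0.93 -0.15  0.31] M [-0.01 -0.05 -0.03] w 0.0497
shift units [ 0.017 -0.002 -0.027]
turn units [-0.002  0.008  0.01 ]
```

View pics/s5d.png

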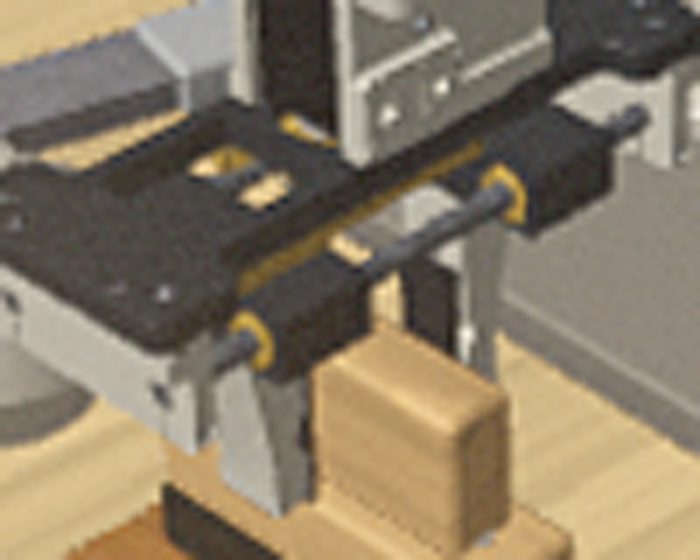

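>>> apply_moves(targets=[[[0, 0, 0], [0, 0, 0], 20], [[0, 0, 0], [0, 0, 0], 20], [[0, 0, 0], [0, 0, 0], 15], [[0, 0, 0], [0, 0, 0], 15]], squeeze=40)

```text
time_s: 4.75
tcp_pos: [0.5279, 0.1773, 0.0665]
eef_rot: [180.0, 0.1, -174.2]
contact_force: [-1.0, -1.0, 2.3]
gripper_width: 0.0237
```

```bash
python3 - <<'E'
from st import *
s=show(); to([.527,.177,.067],[180,0,-174.3])
E
```

```text
4.75 [0.5279 0.1773 0.0665] [ 1.7999e+02  1.0000e-01 -1.7422e+02] F [-1.02 -0.97  2.27] M [0.17 0.24 0.12] w 0.0237
shift units [ 0.023 -0.005 -0.013]
turn units [0.001 0.013 0.01 ]
```

>>> apply_moves(targets=[[[0, 0, -0.4], [0, 0, 0], 15], [[0, 0, -0.8], [0, 0, 0], 15], [[0, 0, -0.8], [0, 0, 0], 15], [[0, 0, -0.8], [0, 0, 0], 15], [[0, 0, -0.3], [0, 0, 0], 15]])

```text
time_s: 5.25
tcp_pos: [0.5245, 0.1754, 0.1902]
eef_rot: [-179.8, -0.4, -174.3]
contact_force: [0.0, -0.3, -2.3]
gripper_width: 0.024
```

```bash
cat >> st.py <<'E'
PSI=.05; C=np.array([.518,-.056,.0899]); SL=.041; H=.056
sR=R.from_euler("z",PSI)*R.from_euler("x",-SL)   # shelf frame
TR=sR*R.from_euler("xyz",[180,0,180],degrees=True)
def pose(a,s,c): return C+sR.apply([a,s,H-c])
def where():
    s=show(); l=sR.inv().apply(s["tcp_pos"]-C); print("local a,s,clear(mm)",(1000*(l-[0,0,H])).round(1),"Floc",sR.inv().apply(s["contact_force"]).round(2)); return s
def go(a,s,c):
    t=pose(a,s,c); print("goal",t.round(4)); to(t,TR.as_euler("xyz",degrees=True))
E
python3 - <<'E'
from st import *
import cv2
where(); print(TR.as_euler("xyz",degrees=True)); go(.048,.14,-.03)
c=r.capture("side"); cv2.imwrite("pics/s6.png",c["img"]);np.savez("side6.npz",**c)
E
```

```text
5.25 [0.5245 0.1754 0.1902] [-179.78   -0.45 -174.32] F [ 0.05 -0.26 -2.29] M [ 0.13 -0.25 -0.02] w 0.024
local a,s,clear(mm) [ 18.  226.5  53.6] Floc [ 0.03 -0.17 -2.29]
[-177.65087304    0.         -177.13521102]
goal [0.5588 0.0896 0.1701]
shift units [-0.644 -2.216  0.505]
turn units [ 0.265 -0.048  0.354]
```

View pics/s6.png

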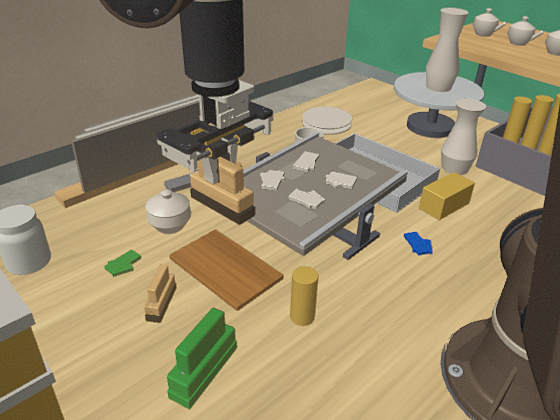

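The scraper is held upright, at side (222,190), and the empty rest board is at (225,265).

>>> apply_moves(targets=[[[-0.3, -0.6, 0], [0.13, -0.02, 0.18], 15], [[-0.3, -0.8, 0], [0.13, -0.02, 0.18], 15], [[0, -0.7, 0.1], [0, 0, 0], 15], [[0, 0, 0.1], [0, 0, 0], 15], [[0, 0, 0], [0, 0, 0], 15]])

```text
time_s: 5.8
tcp_pos: [0.5522, 0.0909, 0.1777]
eef_rot: [-177.6, -0.4, -177.3]
contact_force: [0.5, 0.0, -2.8]
gripper_width: 0.0236
```

```bash
python3 - <<'E'
from st import *; from h import *
where(); go(.048,.14,-.012)
c=r.capture("side"); np.savez("side7.npz",**c)
t=r.capture("top"); np.savez("top7.npz",**t); cv2.imwrite("pics/t7.png",t["img"])
a=c["img"][80:260,160:400]; cv2.imwrite("pics/s7.png",cv2.resize(a,None,fx=3,fy=3,interpolation=2))
W=cloud(c);P=W.reshape(-1,3);img=c["img"].reshape(-1,3).astype(int)
L=sR.inv().apply(P-C)
# foot/bodies: dark foot points
m=(abs(L[:,1]-.14)<.06)&(abs(L[:,0])<.13)&(L[:,2]>.012)&(L[:,2]<.2)&(img.sum(1)<230)
m2=(abs(L[:,1]-.14)<.06)&(abs(L[:,0])<.13)&(L[:,2]>.02)&(L[:,2]<.2)&(img[:,2]>img[:,0]*1.35)&(img[:,2]>140)
for k in(m,m2):
    q=L[k]*1000; print(k.sum(),np.percentile(q,[1,5,50,95,99],axis=0).round(1).tolist() if k.sum() else 0)
E
```

```text
5.8 [0.5522 0.0909 0.1777] [-177.65   -0.43 -177.3 ] F [ 0.46  0.01 -2.8 ] M [0.21 0.01 0.05] w 0.0236
local a,s,clear(mm) [ 41.5 141.2  37.6] Floc [ 0.46  0.11 -2.8 ]
goal [0.5588 0.0889 0.1521]
shift units [-0.167 -0.031  0.64 ]
turn units [-0.    -0.055 -0.019]
1345 [[-24.3, 97.8, 39.9], [-22.9, 105.5, 42.3], [14.1, 160.4, 173.7], [82.4, 186.9, 195.9], [101.3, 189.4, 199.6]]
1372 [[-19.9, 114.4, 63.3], [-16.2, 132.8, 66.1], [21.2, 155.1, 89.8], [90.6, 163.1, 174.1], [100.9, 187.5, 196.0]]
```

View pics/s7.png

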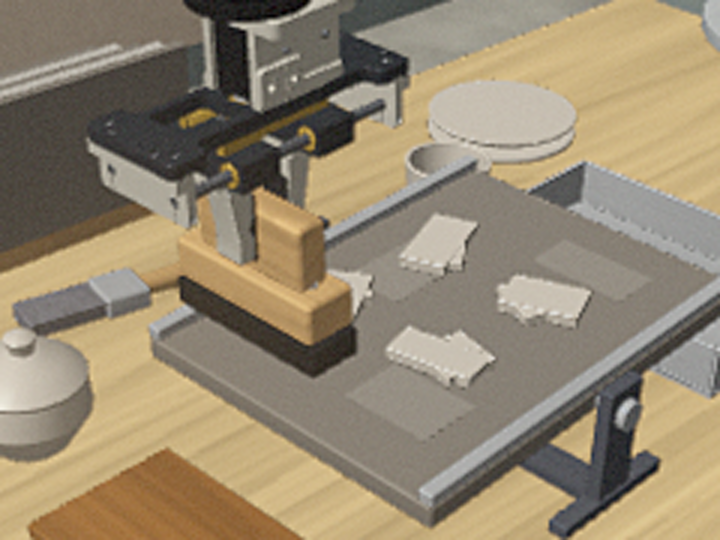

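The camera puts the foot's underside about 38–40 mm above the shelf, against 37.6 mm from my model, so they agree. I'll lower it now.

>>> apply_moves(targets=[[[-0.17, -0.03, 0.4], [0, -0.05, -0.02], 15], [[0, 0, 0.3], [0, 0, 0], 15], [[0, 0, 0], [0, 0, 0], 15]])

```text
time_s: 6.2
tcp_pos: [0.5593, 0.0913, 0.1493]
eef_rot: [-177.7, 0.0, -176.9]
contact_force: [0.7, -0.7, -2.0]
gripper_width: 0.0238
```

```bash
python3 - <<'E'
from st import *
where(); go(.048,.14,0)
E
```

```text
6.2 [0.5593 0.0913 0.1493] [-1.7768e+02  2.0000e-02 -1.7694e+02] F [ 0.69 -0.7  -2.01] M [ 0.11  0.07 -0.01] w 0.0238
local a,s,clear(mm) [ 48.6 142.5   9.3] Floc [ 0.66 -0.65 -2.04]
goal [0.5588 0.0884 0.1401]
shift units [ 0.015 -0.063  0.232]
turn units [0.004 0.004 0.024]
```

Next, the approach to contact in 1.5–4 mm steps.

>>> apply_moves(targets=[[[0, 0, 0.12], [0, 0, 0.02], 15], [[0, 0, 0.05], [0, 0, 0], 15], [[0, 0, 0], [0, 0, 0], 15]])

```text
time_s: 6.5
tcp_pos: [0.5592, 0.0921, 0.1425]
eef_rot: [-177.7, 0.0, -177.0]
contact_force: [0.3, -0.2, -2.5]
gripper_width: 0.0241
```

```bash
python3 - <<'E'
from st import *
where()
E
```

```text
6.5 [0.5592 0.0921 0.1425] [-1.7767e+02  3.0000e-02 -1.7704e+02] F [ 0.29 -0.23 -2.47] M [ 0.17 -0.05 -0.  ] w 0.0241
local a,s,clear(mm) [ 48.5 143.6   2.6] Floc [ 0.28 -0.15 -2.48]
```

>>> apply_moves(targets=[[[0, 0, 0.05], [0, 0, 0], 15], [[0, 0, 0], [0, 0, 0], 15]])

```text
time_s: 6.7
tcp_pos: [0.5595, 0.0923, 0.1411]
eef_rot: [-177.7, 0.1, -177.0]
contact_force: [-1.1, -0.2, -2.7]
gripper_width: 0.024
```

```bash
python3 - <<'E'
from st import *
where()
E
```

```text
6.7 [0.5595 0.0923 0.1411] [-1.7770e+02  9.0000e-02 -1.7702e+02] F [-1.15 -0.25 -2.66] M [ 0.18 -0.01 -0.01] w 0.024
local a,s,clear(mm) [ 48.8 143.8   1.1] Floc [-1.16 -0.08 -2.67]
```

>>> apply_moves(targets=[[[0, 0, 0.06], [0, 0, 0], 15], [[0, 0, 0], [0, 0, 0], 15]])

```text
time_s: 6.9
tcp_pos: [0.5599, 0.0923, 0.1392]
eef_rot: [-177.7, 0.2, -177.0]
contact_force: [-0.9, 0.0, -2.1]
gripper_width: 0.024
```

```bash
python3 - <<'E'
from st import *
where()
E
```

```text
6.9 [0.5599 0.0923 0.1392] [-1.7772e+02  1.6000e-01 -1.7702e+02] F [-0.9   0.04 -2.09] M [ 0.2   0.33 -0.05] w 0.024
local a,s,clear(mm) [ 49.3 143.9  -0.8] Floc [-0.89  0.17 -2.08]
```

>>> apply_moves(targets=[[[0, 0, 0.04], [0, 0, 0], 15], [[0, 0, 0], [0, 0, 0], 15]])

```text
time_s: 7.1
tcp_pos: [0.5601, 0.0923, 0.1381]
eef_rot: [-177.7, 0.2, -177.0]
contact_force: [-1.2, 0.6, 0.3]
gripper_width: 0.0236
```

```bash
python3 - <<'E'
from st import *
where()
E
```

```text
7.1 [0.5601 0.0923 0.1381] [-177.73    0.19 -177.01] F [-1.21  0.64  0.3 ] M [0.33 0.64 0.02] w 0.0236
local a,s,clear(mm) [ 49.4 143.9  -1.9] Floc [-1.17  0.69  0.33]
```

>>> apply_moves(targets=[[[0, 0, 0.05], [0, 0, 0], 15], [[0.02, -0.1, 0.01], [0, -0.02, 0], 15], [[0, -0.2, 0.01], [0, 0, 0], 15]])

```text
time_s: 7.4
tcp_pos: [0.5614, 0.0815, 0.1372]
eef_rot: [-177.9, 0.6, -176.9]
contact_force: [-0.8, 3.1, 3.2]
gripper_width: 0.0238
```

```bash
python3 - <<'E'
from st import *
where(); go(.048,.125,.0037)
E
```

```text
7.4 [0.5614 0.0815 0.1372] [-177.85    0.59 -176.94] F [-0.83  3.13  3.21] M [ 1.46  0.57 -0.23] w 0.0238
local a,s,clear(mm) [ 50.2 133.1  -3.2] Floc [-0.67  3.03  3.34]
goal [0.5596 0.0733 0.137 ]
shift units [ 0.057 -0.203  0.011]
turn units [0.025 0.074 0.022]
```

>>> apply_moves(targets=[[[0.05, -0.22, 0.015], [0.02, 0.07, 0.02], 15], [[0.01, -0.24, 0.01], [0, 0.01, 0], 15], [[0, -0.24, 0.01], [0, 0.01, 0], 15]])

```text
time_s: 7.7
tcp_pos: [0.5623, 0.0526, 0.1383]
eef_rot: [-177.8, 0.1, -177.1]
contact_force: [0.0, 4.6, 2.7]
gripper_width: 0.0235
```

```bash
python3 - <<'E'
from st import *
where(); go(.048,.1,.0037)
E
```

```text
7.7 [0.5623 0.0526 0.1383] [-1.7781e+02  9.0000e-02 -1.7706e+02] F [0.05 4.62 2.65] M [2.05 0.13 0.02] w 0.0235
local a,s,clear(mm) [ 49.7 104.2  -3.3] Floc [0.28 4.5  2.84]
goal [0.5608 0.0483 0.1381]
shift units [ 0.041 -0.105  0.009]
turn units [0.02  0.012 0.009]
```

>>> apply_moves(targets=[[[0.04, -0.25, 0.02], [0.02, 0.01, 0.01], 15], [[0.01, -0.25, 0.01], [0, 0.01, 0], 15], [[0.01, -0.25, 0.01], [0, 0.01, 0], 15], [[0.01, -0.25, 0.01], [0, 0.01, 0], 15]])

```text
time_s: 8.1
tcp_pos: [0.5632, 0.0096, 0.1391]
eef_rot: [-177.8, 0.0, -177.2]
contact_force: [-0.2, 5.9, 4.9]
gripper_width: 0.024
```

```bash
python3 - <<'E'
from st import *
where(); go(.048,.05,.0037)
E
```

```text
8.1 [0.5632 0.0096 0.1391] [-1.7775e+02  2.0000e-02 -1.7719e+02] F [-0.25  5.92  4.89] M [ 2.33 -0.03  0.04] w 0.024
local a,s,clear(mm) [48.4 61.2 -4.2] Floc [0.05 5.72 5.13]
goal [ 0.5633 -0.0016  0.1401]
shift units [ 0.011 -0.28  -0.013]
turn units [ 0.013  0.003 -0.008]
```

>>> apply_moves(targets=[[[0.01, -0.25, -0.01], [0.01, 0, 0], 15], [[0.01, -0.25, 0], [0, 0, 0], 15], [[0.01, -0.25, 0.005], [0, 0, 0], 15], [[0.01, -0.25, 0], [0, 0, 0], 15]])

```text
time_s: 8.5
tcp_pos: [0.5638, -0.0339, 0.1415]
eef_rot: [-177.7, 0.1, -177.3]
contact_force: [-0.8, 4.9, 4.6]
gripper_width: 0.0235
```

```bash
python3 - <<'E'
from st import *
where(); go(.048,.0,.0037)
E
```

```text
8.5 [ 0.5638 -0.0339  0.1415] [-1.7773e+02  1.2000e-01 -1.7725e+02] F [-0.79  4.9   4.64] M [ 2.18 -0.11 -0.03] w 0.0235
local a,s,clear(mm) [46.8 17.7 -3.6] Floc [-0.54  4.74  4.84]
goal [ 0.5658 -0.0515  0.1422]
shift units [-0.03  -0.442  0.001]
turn units [ 0.01   0.014 -0.015]
```

>>> apply_moves(targets=[[[-0.03, -0.25, 0.005], [0.01, 0.01, -0.01], 15], [[0, -0.25, 0], [0, 0, 0], 15], [[0, -0.25, 0.005], [0, 0, 0], 15], [[0, -0.25, 0], [0, 0, 0], 15]])

```text
time_s: 8.9
tcp_pos: [0.5669, -0.0773, 0.1429]
eef_rot: [-177.7, 0.0, -177.2]
contact_force: [-0.2, 5.4, 5.1]
gripper_width: 0.0237
```

```bash
python3 - <<'E'
from st import *; from h import *
where(); go(.048,-.04,.0037)
c=r.capture("side"); cv2.imwrite("pics/s8.png",c["img"]); c=r.capture("top"); cv2.imwrite("pics/t8.png",c["img"])
E
```

```text
8.9 [ 0.5669 -0.0773  0.1429] [-1.7767e+02  3.0000e-02 -1.7719e+02] F [-0.22  5.36  5.09] M [ 2.43 -0.01  0.02] w 0.0237
local a,s,clear(mm) [ 47.8 -25.9  -4. ] Floc [0.05 5.15 5.31]
goal [ 0.5678 -0.0914  0.1438]
shift units [-0.006 -0.353 -0.007]
turn units [ 0.003  0.004 -0.006]
```

View pics/s8.png

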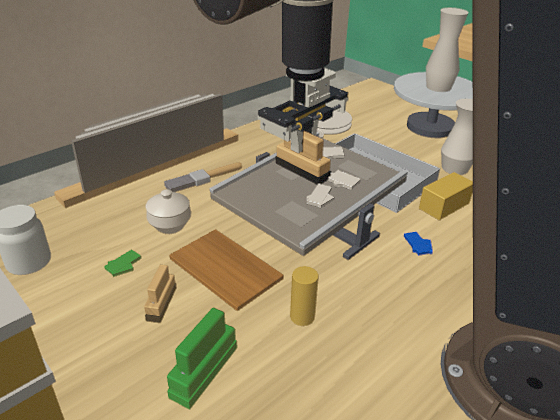

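```bash
python3 -c "
import cv2
a=cv2.imread('pics/s8.png')[110:240,230:430];cv2.imwrite('pics/s8c.png',cv2.resize(a,None,fx=4,fy=4,interpolation=2))
a=cv2.imread('pics/t8.png')[140:300,230:470];cv2.imwrite('pics/t8c.png',cv2.resize(a,None,fx=3,fy=3,interpolation=2))"
```

```text
(no output)
```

View pics/s8c.png

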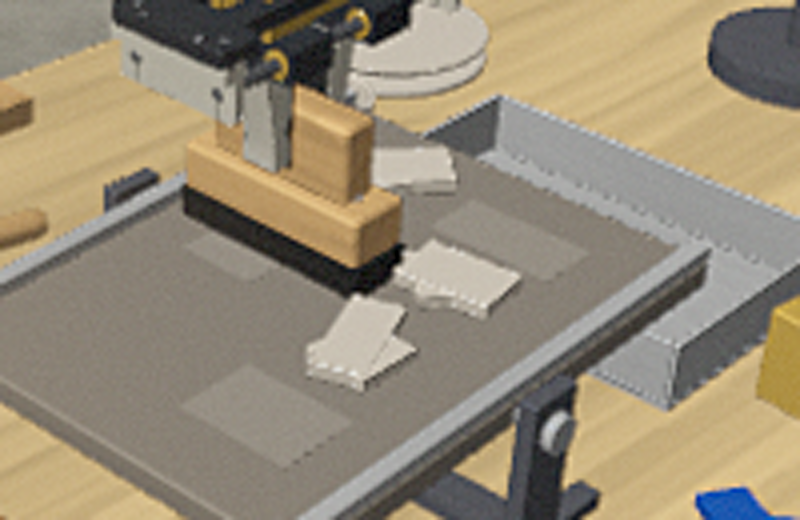

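View pics/t8c.png

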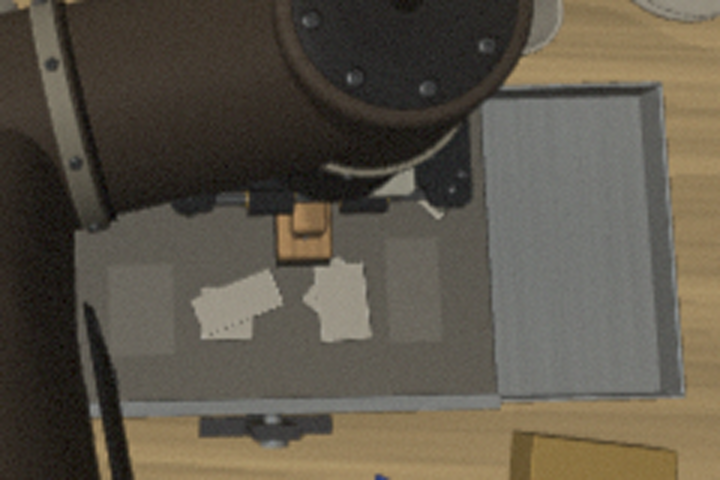

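The lower-lane shard nearest the far end was turned by the scraper's end, at top crop (235,305), and stays clear. The upper shards are ahead of the scraper, so I'll continue.

>>> apply_moves(targets=[[[0, -0.25, -0.005], [0, 0, 0], 15], [[0, -0.25, 0], [0, 0, 0], 15], [[0, -0.25, 0.005], [0, 0, 0], 15], [[0, -0.25, 0], [0, 0, 0], 15]])

```text
time_s: 9.4
tcp_pos: [0.5687, -0.1211, 0.1447]
eef_rot: [-177.6, -0.0, -177.2]
contact_force: [-0.4, 5.5, 4.9]
gripper_width: 0.0237
```

```bash
python3 - <<'E'
from st import *
where(); go(.048,-.1,.0037)
E
```

```text
9.4 [ 0.5687 -0.1211  0.1447] [-177.63   -0.   -177.21] F [-0.37  5.46  4.88] M [ 2.41 -0.13  0.05] w 0.0237
local a,s,clear(mm) [ 47.4 -69.7  -4. ] Floc [-0.1   5.27  5.1 ]
goal [ 0.5708 -0.1513  0.1463]
shift units [-0.016 -0.757 -0.007]
turn units [-0.003 -0.001 -0.009]
```

>>> apply_moves(targets=[[[-0.01, -0.25, -0.005], [0, 0, -0.01], 15], [[0, -0.25, 0], [0, 0, 0], 15], [[0, -0.25, 0.005], [0, 0, 0], 15], [[0, -0.25, 0], [0, 0, 0], 15]])

```text
time_s: 9.8
tcp_pos: [0.5706, -0.1646, 0.1464]
eef_rot: [-177.6, -0.1, -177.1]
contact_force: [0.0, 5.6, 6.4]
gripper_width: 0.0235
```

```bash
python3 - <<'E'
from st import *; from h import *
where(); go(.048,-.15,.0037)
c=r.capture("side"); a=c["img"][110:240,260:460];cv2.imwrite('pics/s9c.png',cv2.resize(a,None,fx=4,fy=4,interpolation=2))
E
```

```text
9.8 [ 0.5706 -0.1646  0.1464] [-1.7764e+02 -5.0000e-02 -1.7714e+02] F [0.02 5.57 6.38] M [ 2.18 -0.13  0.06] w 0.0235
local a,s,clear(mm) [  47.1 -113.3   -4.1] Floc [0.29 5.3  6.6 ]
goal [ 0.5733 -0.2011  0.1483]
shift units [-0.022 -0.916 -0.009]
turn units [-0.001 -0.006 -0.001]
```

View pics/s9c.png

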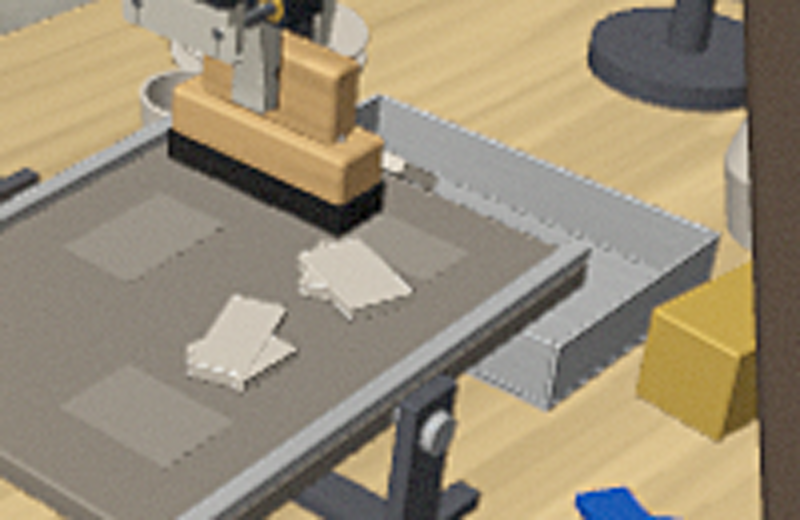

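One shard is already going over the edge, at crop (405,165). I'll continue to the tray end.

>>> apply_moves(targets=[[[-0.02, -0.25, -0.005], [0, 0, 0], 15], [[0, -0.25, -0.005], [0, 0, 0], 15], [[0, -0.25, 0], [0, 0, 0], 15], [[0, -0.25, 0], [0, 0, 0], 15]])

```text
time_s: 10.25
tcp_pos: [0.5727, -0.2096, 0.1486]
eef_rot: [-177.6, -0.1, -177.2]
contact_force: [0.4, 4.2, 4.2]
gripper_width: 0.0238
```

```bash
python3 - <<'E'
from st import *; from h import *
where(); go(.048,-.165,.0037)
c=r.capture("side"); a=c["img"][110:240,260:460];cv2.imwrite('pics/s10c.png',cv2.resize(a,None,fx=4,fy=4,interpolation=2))
E
```

```text
10.25 [ 0.5727 -0.2096  0.1486] [-1.7758e+02 -1.3000e-01 -1.7717e+02] F [0.37 4.19 4.21] M [ 1.84 -0.32  0.06] w 0.0238
local a,s,clear(mm) [  46.9 -158.4   -3.7] Floc [0.58 3.99 4.38]
goal [ 0.5741 -0.2161  0.1489]
shift units [-0.027 -0.165 -0.001]
turn units [-0.008 -0.017 -0.004]
```

View pics/s10c.png

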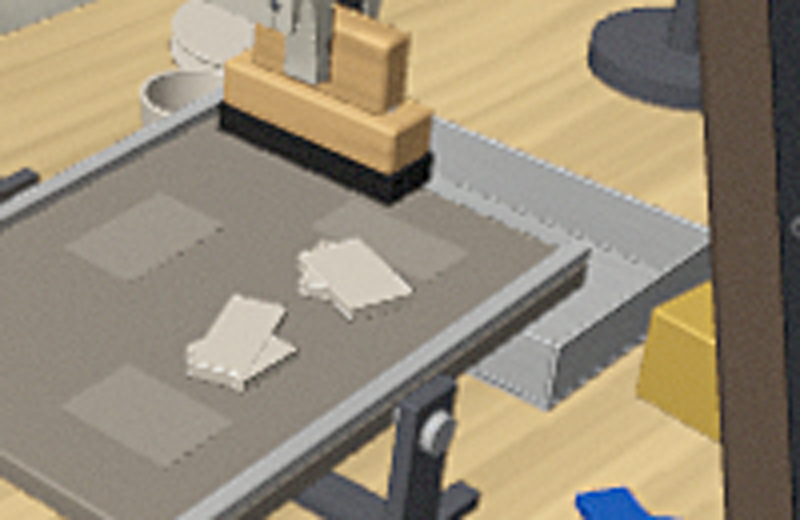

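>>> apply_moves(targets=[[[-0.02, -0.18, 0], [0, -0.01, 0], 15], [[0, 0, -0.5], [0, 0, 0], 15], [[0, 0.5, -0.8], [0, 0, 0], 15], [[0.3, 0.8, -0.3], [0, 0, 0], 15], [[0.5, 0.9, 0], [0, 0, 0], 15]])

```text
time_s: 10.8
tcp_pos: [0.5333, -0.1346, 0.2045]
eef_rot: [-177.5, -1.0, -177.7]
contact_force: [0.1, 0.6, -2.6]
gripper_width: 0.0236
```

>>> apply_moves(targets=[[[0.5, 0.9, 0], [0, 0, 0], 15], [[0.5, 0.9, 0], [0, 0, 0], 15], [[0.5, 0.9, 0], [0, 0, 0], 15]])

```text
time_s: 11.1
tcp_pos: [0.4631, -0.0293, 0.197]
eef_rot: [-177.3, -1.5, -178.0]
contact_force: [0.2, 1.1, -2.3]
gripper_width: 0.0238
```

```bash
python3 - <<'E'
from st import *; from h import *
where(); go(-.048,.14,-.03)
c=r.capture("top"); np.savez("top11.npz",**c); cv2.imwrite("pics/t11.png",c["img"])
a=c["img"][140:300,230:470];cv2.imwrite('pics/t11c.png',cv2.resize(a,None,fx=3,fy=3,interpolation=2))
E
```

```text
11.1 [ 0.4631 -0.0293  0.197 ] [-177.33   -1.53 -177.96] F [ 0.18  1.14 -2.27] M [ 0.4  -0.28  0.03] w 0.0238
local a,s,clear(mm) [-53.5  25.   52.2] Floc [ 0.24  1.22 -2.22]
goal [0.4629 0.0848 0.1701]
shift units [-0.114  2.88   0.536]
turn units [-0.039 -0.196 -0.095]
```

View pics/t11c.png

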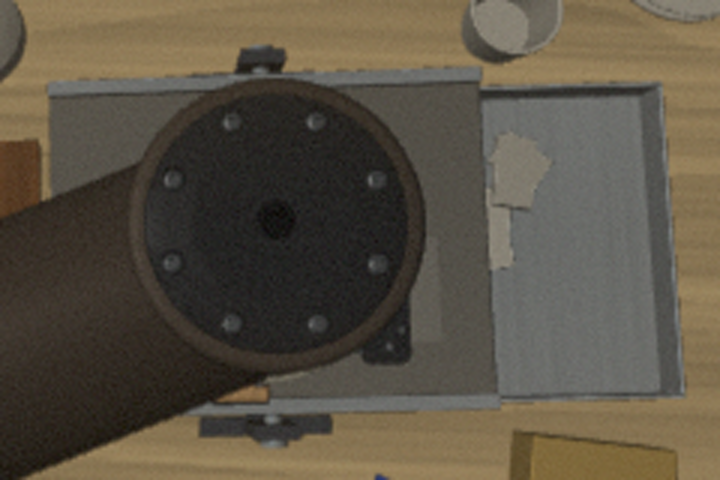

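>>> apply_moves(targets=[[[-0.1, 0.75, 0], [-0.02, -0.1, -0.05], 15], [[0, 0.75, 0], [-0.02, -0.1, -0.05], 15], [[0, 0.75, 0.1], [0, 0, 0], 15], [[0, 0.6, 0.1], [0, 0, 0], 15], [[0, 0, 0], [0, 0, 0], 15]])

```text
time_s: 11.65
tcp_pos: [0.4524, 0.0876, 0.1785]
eef_rot: [-177.4, -0.6, -177.0]
contact_force: [0.1, 0.3, -2.2]
gripper_width: 0.0238
```

```bash
python3 - <<'E'
from st import *; from h import *
W=cloud(load("top11.npz"))
for X,Y in((500,235),(500,215),(497,255),(510,150),(520,180)):
    u,v=round(230+X/3),round(140+Y/3); print((X,Y),W[v,u].round(4), "shelf local",(R.from_euler("z",PSI).inv().apply(W[v,u]-[*C[:2],0])*1000).round(0))
where(); go(-.048,.14,-.01)
c=r.capture("top"); np.savez("top12.npz",**c)
a=c["img"][140:300,230:470];cv2.imwrite('pics/t12c.png',cv2.resize(a,None,fx=3,fy=3,interpolation=2))
c=r.capture("side"); np.savez("side12.npz",**c); W=cloud(c)
a=c["img"][110:260,180:400];cv2.imwrite('pics/s12c.png',cv2.resize(a,None,fx=3.5,fy=3.5,interpolation=2))
L=sR.inv().apply(W.reshape(-1,3)-C).reshape(W.shape)
m=((L[...,2]>.005)&(L[...,2]<.014)&(L[...,1]<.115)&(L[...,1]>-.17)&(abs(L[...,0])<.115)).astype(np.uint8)
N,lab,S,_=cv2.connectedComponentsWithStats(m)
for i in range(1,N):
    if S[i,4]>40: q=L[lab==i]*1000; print("shard local",S[i,4],q.min(0)[:2].round(0),q.max(0)[:2].round(0))
E
```

```text
(500, 235) [ 0.5395 -0.2629  0.011 ] shelf local [  11. -208.   11.]
(500, 215) [ 0.5541 -0.2614  0.0162] shelf local [  26. -207.   16.]
(497, 255) [ 0.5214 -0.2597  0.0129] shelf local [  -7. -204.   13.]
(510, 150) [ 0.6105 -0.2692  0.0168] shelf local [  82. -218.   17.]
(520, 180) [ 0.5844 -0.2753  0.0211] shelf local [  55. -222.   21.]
11.65 [0.4524 0.0876 0.1785] [-177.38   -0.63 -176.98] F [ 0.12  0.28 -2.18] M [0.13 0.04 0.  ] w 0.0238
local a,s,clear(mm) [-58.4 142.9  38.6] Floc [ 0.14  0.37 -2.17]
goal [0.4629 0.084  0.1501]
shift units [-0.266 -0.07   0.712]
turn units [-0.033 -0.078  0.022]
shard local 322 [-85. -88.] [-17. -35.]
shard local 272 [-73. -10.] [-20.  54.]
```

View pics/s12c.png

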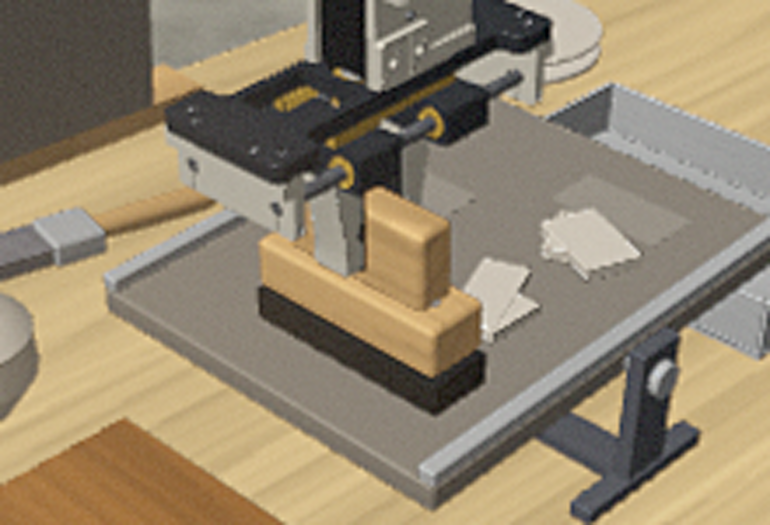

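View pics/t12c.png

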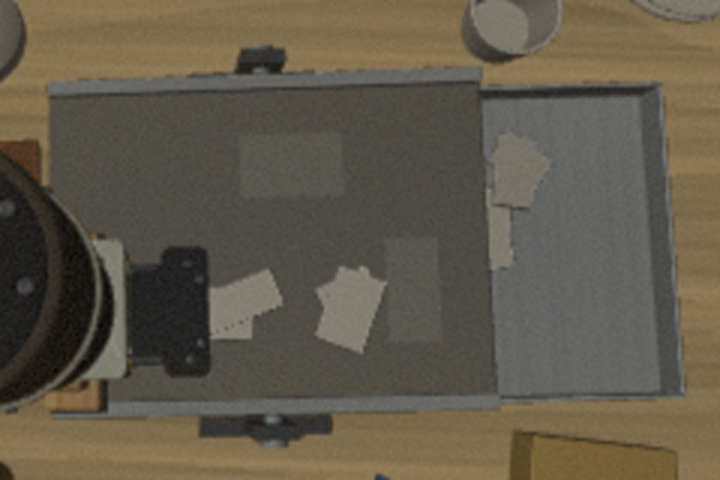

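Two shards lie flat in the tray. The remaining two span local x from -85 to -17 mm, well inside the second lane. I'll line up and lower.

>>> apply_moves(targets=[[[-0.24, -0.03, 0.3], [-0.03, -0.08, 0.02], 15], [[0, 0, 0.35], [0, 0, 0], 15], [[0, 0, 0.1], [0, 0, 0], 15], [[0, 0, 0], [0, 0, 0], 15]])

```text
time_s: 12.15
tcp_pos: [0.4615, 0.0794, 0.1472]
eef_rot: [-177.4, -0.2, -177.3]
contact_force: [-0.0, 0.8, -2.2]
gripper_width: 0.0241
```

```bash
python3 - <<'E'
from st import *
where(); go(-.05,.14,.001)
E
```

```text
12.15 [0.4615 0.0794 0.1472] [-1.7744e+02 -1.6000e-01 -1.7734e+02] F [-0.03  0.81 -2.23] M [ 0.21  0.   -0.04] w 0.0241
local a,s,clear(mm) [-49.6 135.6   6.9] Floc [ 0.01  0.9  -2.19]
goal [0.461  0.0835 0.1391]
shift units [0.009 0.11  0.198]
turn units [-0.026 -0.021 -0.025]
```

>>> apply_moves(targets=[[[0, 0.1, 0.1], [-0.02, -0.02, -0.02], 15], [[0, 0, 0.08], [0, 0, 0], 15], [[0, 0, 0.02], [0, 0, 0], 15], [[0, 0, 0], [0, 0, 0], 15]])

```text
time_s: 12.55
tcp_pos: [0.4618, 0.0825, 0.1397]
eef_rot: [-177.6, 0.1, -177.2]
contact_force: [0.0, -0.3, -3.2]
gripper_width: 0.0238
```

```bash
python3 - <<'E'
from st import *
where(); go(-.05,.14,.0037)
E
```

```text
12.55 [0.4618 0.0825 0.1397] [-1.7762e+02  7.0000e-02 -1.7722e+02] F [ 0.03 -0.25 -3.22] M [0.22 0.03 0.  ] w 0.0238
local a,s,clear(mm) [-49.2 139.   -0.5] Floc [ 0.02 -0.12 -3.23]
goal [0.461  0.0833 0.1364]
shift units [0.021 0.026 0.081]
turn units [-0.004  0.008 -0.011]
```

>>> apply_moves(targets=[[[0.02, 0, 0.06], [0, 0, -0.01], 15], [[0, 0, 0.04], [0, 0, 0], 15], [[0, -0.1, 0.01], [0, 0, 0], 15], [[0, -0.2, 0.01], [0, 0, 0], 15]])

```text
time_s: 12.95
tcp_pos: [0.4638, 0.072, 0.1374]
eef_rot: [-177.8, 0.4, -177.0]
contact_force: [-0.0, 1.7, 2.9]
gripper_width: 0.0238
```

```bash
python3 - <<'E'
from st import *
where(); go(-.05,.1,.0037)
E
```

```text
12.95 [0.4638 0.072  0.1374] [-177.78    0.37 -177.  ] F [-0.    1.74  2.95] M [ 1.32  0.44 -0.15] w 0.0238
local a,s,clear(mm) [-47.7 128.5  -3.2] Floc [0.09 1.62 3.02]
goal [0.463  0.0434 0.1381]
shift units [ 0.059 -0.713  0.011]
turn units [0.016 0.046 0.015]
```

>>> apply_moves(targets=[[[0.05, -0.22, 0.015], [0.02, 0.05, 0.01], 15], [[0.01, -0.24, 0.01], [0, 0.01, 0], 15], [[0.01, -0.25, 0.01], [0, 0.01, 0], 15], [[0.01, -0.25, 0.005], [0, 0, 0], 15]])

```text
time_s: 13.35
tcp_pos: [0.4648, 0.0321, 0.1389]
eef_rot: [-177.8, 0.1, -177.0]
contact_force: [0.9, 4.6, 3.5]
gripper_width: 0.0239
```

```bash
python3 - <<'E'
from st import *
where(); go(-.05,.05,.0037)
E
```

```text
13.35 [0.4648 0.0321 0.1389] [-1.7779e+02  7.0000e-02 -1.7703e+02] F [0.86 4.57 3.49] M [ 1.68 -0.01 -0.01] w 0.0239
local a,s,clear(mm) [-48.7  88.6  -3.4] Floc [1.09 4.37 3.67]
goal [ 0.4655 -0.0065  0.1401]
shift units [ 0.033 -0.964  0.006]
turn units [0.017 0.009 0.013]
```

>>> apply_moves(targets=[[[0.03, -0.25, 0.01], [0.01, 0.01, 0.01], 15], [[0.01, -0.25, 0], [0, 0, 0], 15], [[0.01, -0.25, 0.005], [0, 0, 0], 15], [[0.01, -0.25, 0], [0, 0, 0], 15]])

```text
time_s: 13.75
tcp_pos: [0.4649, -0.0115, 0.1403]
eef_rot: [-177.8, 0.1, -177.2]
contact_force: [-0.5, 4.6, 4.0]
gripper_width: 0.024
```

```bash
python3 - <<'E'
from st import *
where(); go(-.05,.0,.0037)
E
```

```text
13.75 [ 0.4649 -0.0115  0.1403] [-1.7776e+02  8.0000e-02 -1.7716e+02] F [-0.52  4.6   4.04] M [ 2.08 -0.09  0.03] w 0.024
local a,s,clear(mm) [-50.8  44.9  -3.7] Floc [-0.29  4.45  4.22]
goal [ 0.468  -0.0564  0.1422]
shift units [-2.100e-02 -1.124e+00 -1.000e-03]
turn units [ 0.013  0.01  -0.003]
```

>>> apply_moves(targets=[[[-0.02, -0.25, 0.005], [0.01, 0.01, 0], 15], [[0, -0.25, 0], [0, 0, 0], 15], [[0, -0.25, 0.005], [0, 0, 0], 15], [[0, -0.25, 0], [0, 0, 0], 15]])

```text
time_s: 14.15
tcp_pos: [0.4677, -0.055, 0.1418]
eef_rot: [-177.7, -0.0, -177.2]
contact_force: [0.1, 4.4, 5.5]
gripper_width: 0.0234
```

```bash
python3 - <<'E'
from st import *; from h import *
where(); go(-.05,-.05,.0037)
c=r.capture("side"); a=c["img"][110:240,260:460];cv2.imwrite('pics/s13c.png',cv2.resize(a,None,fx=4,fy=4,interpolation=2))
E
```

```text
14.15 [ 0.4677 -0.055   0.1418] [-177.69   -0.   -177.17] F [0.08 4.39 5.48] M [ 2.23 -0.07 -0.  ] w 0.0234
local a,s,clear(mm) [-50.2   1.4  -4. ] Floc [0.3  4.15 5.65]
goal [ 0.4705 -0.1063  0.1442]
shift units [-0.005 -1.285 -0.009]
turn units [ 0.005 -0.    -0.004]
```

View pics/s13c.png

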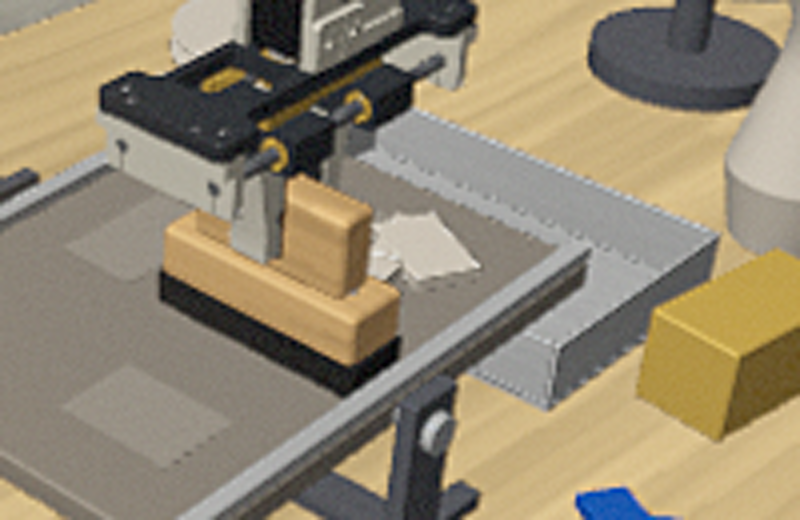

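Both remaining shards are ahead of the foot, around crop (420,245). I'll continue.

>>> apply_moves(targets=[[[0, -0.25, -0.005], [0, 0, 0], 15], [[0, -0.25, 0], [0, 0, 0], 15], [[0, -0.25, 0.005], [0, 0, 0], 15], [[0, -0.25, 0], [0, 0, 0], 15]])

```text
time_s: 14.6
tcp_pos: [0.4694, -0.0989, 0.1435]
eef_rot: [-177.7, -0.0, -177.2]
contact_force: [-0.5, 4.8, 5.7]
gripper_width: 0.0241
```

```bash
python3 - <<'E'
from st import *
where(); go(-.05,-.1,.0037)
E
```

```text
14.6 [ 0.4694 -0.0989  0.1435] [-1.7766e+02 -5.0000e-02 -1.7718e+02] F [-0.54  4.85  5.7 ] M [ 2.17 -0.11  0.01] w 0.0241
local a,s,clear(mm) [-50.6 -42.5  -4.1] Floc [-0.29  4.63  5.89]
goal [ 0.4729 -0.1561  0.1463]
shift units [-0.017 -1.436 -0.011]
turn units [ 0.001 -0.006 -0.005]
```

>>> apply_moves(targets=[[[-0.01, -0.25, -0.01], [0, 0, 0], 15], [[0, -0.25, 0], [0, 0, 0], 15], [[0, -0.25, 0], [0, 0, 0], 15], [[0, -0.25, 0], [0, 0, 0], 15]])

```text
time_s: 15.0
tcp_pos: [0.4713, -0.1425, 0.1455]
eef_rot: [-177.6, -0.1, -177.2]
contact_force: [-1.9, 4.8, 5.1]
gripper_width: 0.0238
```

```bash
python3 - <<'E'
from st import *
where(); go(-.05,-.15,.0037)
E
```

```text
15.0 [ 0.4713 -0.1425  0.1455] [-1.7764e+02 -1.1000e-01 -1.7719e+02] F [-1.89  4.84  5.11] M [ 1.83 -0.21  0.06] w 0.0238
local a,s,clear(mm) [-50.9 -86.3  -3.9] Floc [-1.64  4.71  5.3 ]
goal [ 0.4754 -0.206   0.1483]
shift units [-0.025 -1.592 -0.006]
turn units [-0.001 -0.014 -0.006]
```

>>> apply_moves(targets=[[[-0.02, -0.25, -0.005], [0, -0.01, 0], 15], [[0, -0.25, 0], [0, 0, 0], 15], [[0, -0.25, 0], [0, 0, 0], 15], [[0, -0.25, 0], [0, 0, 0], 15]])

```text
time_s: 15.4
tcp_pos: [0.4737, -0.1861, 0.1472]
eef_rot: [-177.7, -0.1, -177.2]
contact_force: [0.7, 3.9, 4.4]
gripper_width: 0.0238
```

```bash
python3 - <<'E'
from st import *
where(); go(-.05,-.165,.0037)
E
```

```text
15.4 [ 0.4737 -0.1861  0.1472] [-1.7765e+02 -9.0000e-02 -1.7720e+02] F [0.73 3.9  4.38] M [ 1.9  -0.19 -0.01] w 0.0238
local a,s,clear(mm) [ -50.8 -130.    -4. ] Floc [0.92 3.68 4.53]
goal [ 0.4762 -0.221   0.1489]
shift units [-0.02  -0.875 -0.006]
turn units [-0.    -0.011 -0.008]
```

>>> apply_moves(targets=[[[-0.02, -0.25, -0.005], [0, -0.01, 0], 15], [[0, -0.25, -0.005], [0, 0, 0], 15], [[0, -0.2, 0], [0, 0, 0], 15], [[0, -0.1, 0], [0, 0, 0], 15]])

```text
time_s: 15.8
tcp_pos: [0.4755, -0.2218, 0.1488]
eef_rot: [-177.7, -0.1, -177.3]
contact_force: [0.5, 3.8, 4.4]
gripper_width: 0.0238
```

```bash
python3 - <<'E'
from st import *; from h import *
where()
c=r.capture("side"); a=c["img"][110:240,260:460];cv2.imwrite('pics/s14c.png',cv2.resize(a,None,fx=4,fy=4,interpolation=2))
c=r.capture("top"); a=c["img"][140:300,230:470];cv2.imwrite('pics/t14c.png',cv2.resize(a,None,fx=3,fy=3,interpolation=2))
E
```

```text
15.8 [ 0.4755 -0.2218  0.1488] [-1.7765e+02 -8.0000e-02 -1.7726e+02] F [0.47 3.8  4.42] M [ 1.79 -0.22  0.01] w 0.0238
local a,s,clear(mm) [ -50.7 -165.7   -3.9] Floc [0.66 3.58 4.57]
```

View pics/s14c.png

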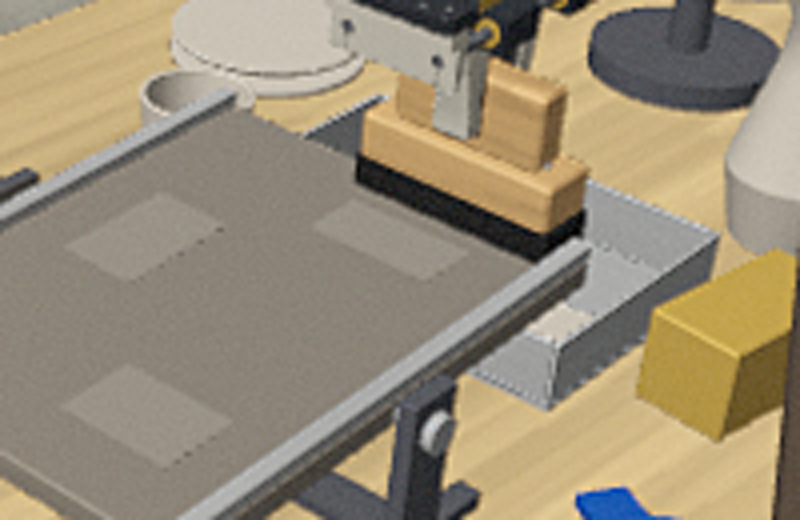

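View pics/t14c.png

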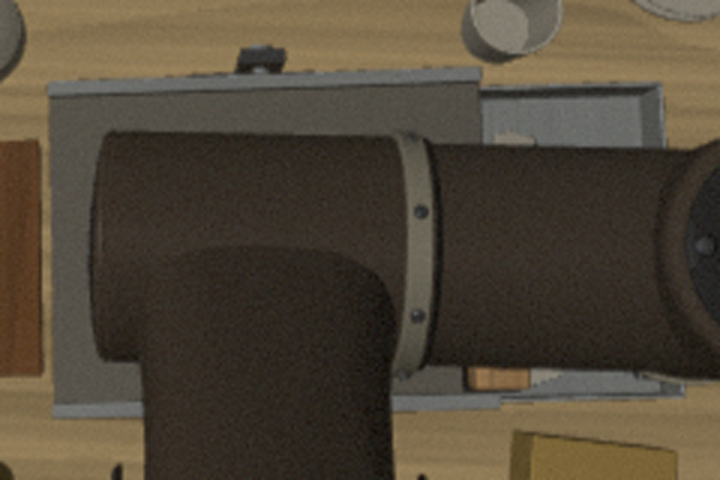

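The shelf is clear. I'll lift and head back to the rest board.

>>> apply_moves(targets=[[[0, 0, -0.5], [0, 0, 0], 15], [[0, 0.4, -0.8], [0, 0, 0], 15], [[-0.1, 0.9, -0.2], [0, 0, 0], 15], [[-0.1, 0.9, -0.04], [0, 0, 0], 15], [[-0.1, 0.9, -0.04], [0, 0, 0], 15]])

```text
time_s: 16.4
tcp_pos: [0.4766, -0.0967, 0.2031]
eef_rot: [-177.5, -0.9, -177.8]
contact_force: [1.1, 0.9, -3.4]
gripper_width: 0.0237
```

>>> apply_moves(targets=[[[-0.1, 0.9, -0.04], [0, 0, 0], 15], [[-0.1, 0.9, -0.04], [0, 0, 0], 15], [[-0.1, 0.9, -0.04], [0, 0, 0], 15], [[-0.1, 0.9, -0.04], [0, 0, 0], 15], [[-0.1, 0.9, -0.04], [0, 0, 0], 15]])

```text
time_s: 16.9
tcp_pos: [0.4833, 0.0876, 0.1973]
eef_rot: [-177.2, -1.6, -177.9]
contact_force: [1.1, 0.1, -3.0]
gripper_width: 0.0236
```

```bash
python3 - <<'E'
from st import *; from h import *
where(); to([.507,.187,.17],[180,0,-177])
c=r.capture("top"); np.savez("top15.npz",**c); a=c["img"][140:300,230:470];cv2.imwrite('pics/t15c.png',cv2.resize(a,None,fx=3,fy=3,interpolation=2))
E
```

```text
16.9 [0.4833 0.0876 0.1973] [-177.17   -1.59 -177.9 ] F [ 1.06  0.1  -2.98] M [ 0.21 -0.29 -0.02] w 0.0236
local a,s,clear(mm) [-27.5 140.6  57.2] Floc [ 1.06  0.17 -2.98]
shift units [-0.702  2.491  0.541]
turn units [-0.352 -0.202 -0.107]
```

View pics/t15c.png

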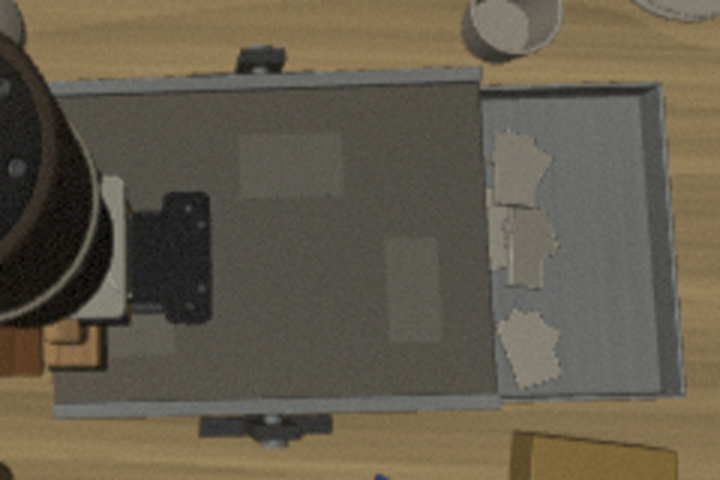

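All four shards are in the tray, at top crop (520,168), (498,235), (532,245) and (530,348). Now the scraper goes to the board.

>>> apply_moves(targets=[[[-0.35, 0.8, 0], [-0.18, -0.1, -0.05], 15], [[-0.35, 0.8, 0], [-0.17, -0.1, -0.05], 15], [[0, 0.8, 0], [0, 0, 0], 15], [[0, 0.1, 0], [0, 0, 0], 15], [[0, 0, 0], [0, 0, 0], 15]])

```text
time_s: 17.45
tcp_pos: [0.5057, 0.197, 0.1883]
eef_rot: [-179.8, -0.4, -176.8]
contact_force: [0.3, 0.2, -2.3]
gripper_width: 0.024
```

```bash
python3 - <<'E'
from st import *
show(); to([.507,.187,.08],[180,0,-177])
E
```

```text
17.45 [0.5057 0.197  0.1883] [-179.8    -0.45 -176.82] F [ 0.29  0.24 -2.34] M [-0.06 -0.01  0.01] w 0.024
shift units [-0.041 -0.243  2.709]
turn units [-0.025 -0.056  0.023]
```

>>> apply_moves(targets=[[[-0.04, -0.24, 0.7], [-0.02, -0.05, 0.02], 15], [[0, 0, 0.8], [0, 0, 0], 15], [[0, 0, 0.8], [0, 0, 0], 15], [[0, 0, 0.2], [0, 0, 0], 15], [[0, 0, 0], [0, 0, 0], 15]])

```text
time_s: 17.95
tcp_pos: [0.508, 0.1842, 0.0853]
eef_rot: [-179.9, -0.1, -177.0]
contact_force: [0.5, 0.0, -2.3]
gripper_width: 0.024
```

```bash
python3 - <<'E'
from st import *
show(); to([.507,.187,.0675],[180,0,-177])
E
```

```text
17.95 [0.508  0.1842 0.0853] [-1.7987e+02 -6.0000e-02 -1.7705e+02] F [ 0.47  0.04 -2.33] M [-0.   -0.03  0.02] w 0.024
shift units [0.022 0.073 0.446]
turn units [-0.016 -0.008 -0.006]
```

>>> apply_moves(targets=[[[0.02, 0.06, 0.25], [-0.01, -0.01, 0], 15], [[0, 0, 0.15], [0, 0, 0], 15], [[0, 0, 0.04], [0, 0, 0], 15], [[0, 0, 0], [0, 0, 0], 15]])

```text
time_s: 18.35
tcp_pos: [0.5092, 0.1875, 0.0699]
eef_rot: [179.9, 0.3, -177.0]
contact_force: [-0.1, 0.6, -1.2]
gripper_width: 0.0238
```

```bash
python3 - <<'E'
from st import *
show(); to([.507,.187,.0665],[180,0,-177])
E
```

```text
18.35 [0.5092 0.1875 0.0699] [ 179.91    0.27 -177.05] F [-0.15  0.58 -1.18] M [-0.03  0.07 -0.03] w 0.0238
shift units [ 0.057 -0.01   0.086]
turn units [ 0.012  0.034 -0.006]
```

>>> apply_moves(targets=[[[0.04, 0, 0.06], [0.01, 0.03, 0], 15], [[0, 0, 0.03], [0, 0, 0], 15], [[0, 0, 0], [0, 0, 0], 15]])

```text
time_s: 18.65
tcp_pos: [0.5081, 0.188, 0.0675]
eef_rot: [179.9, 0.1, -177.0]
contact_force: [0.1, 0.5, -1.9]
gripper_width: 0.0243
```

```bash
python3 - <<'E'
from st import *
show()
E
```

```text
18.65 [0.5081 0.188  0.0675] [ 1.7993e+02  1.1000e-01 -1.7702e+02] F [ 0.11  0.48 -1.86] M [-0.15  0.26  0.01] w 0.0243
```

>>> apply_moves(targets=[[[0, 0, 0.05], [0, 0, 0], 15], [[0, 0, 0.02], [0, 0, 0], 15], [[0, 0, 0], [0, 0, 0], 15]])

```text
time_s: 18.95
tcp_pos: [0.5083, 0.1881, 0.0655]
eef_rot: [179.9, 0.2, -177.0]
contact_force: [-1.6, -0.4, 2.9]
gripper_width: 0.0239
```

```bash
python3 - <<'E'
from st import *; from h import *
show()
c=r.capture("side"); a=c["img"][170:310,150:310];cv2.imwrite('pics/s16c.png',cv2.resize(a,None,fx=4,fy=4,interpolation=2))
E
```

```text
18.95 [0.5083 0.1881 0.0655] [ 1.7992e+02  1.5000e-01 -1.7699e+02] F [-1.61 -0.44  2.89] M [-0.15  0.87  0.07] w 0.0239
```

View pics/s16c.png

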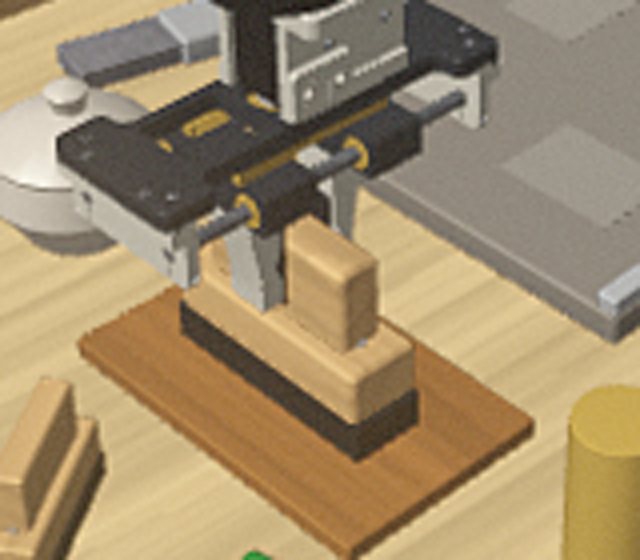

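The scraper is standing mid-board, at crop (290,330), and the load is carried by the board. I'll release and lift away.

>>> apply_moves(targets=[[[0, 0, 0], [0, 0, 0], 50], [[0, 0, 0], [0, 0, 0], 50], [[0, 0, 0], [0, 0, 0], 50], [[0, 0, 0], [0, 0, 0], 50]])

```text
time_s: 19.4
tcp_pos: [0.5095, 0.1889, 0.066]
eef_rot: [179.8, 0.3, -177.0]
contact_force: [-0.9, -0.1, -0.2]
gripper_width: 0.048
```

>>> apply_moves(targets=[[[0, 0, -0.4], [0, 0, 0], 50], [[0, 0, -0.8], [0, 0, 0], 50], [[0, 0, -0.9], [0, 0, 0], 50], [[0, 0, -0.9], [0, 0, 0], 50], [[0, 0, -0.9], [0, 0, 0], 50]])

```text
time_s: 19.9
tcp_pos: [0.506, 0.1864, 0.2212]
eef_rot: [-179.8, -0.3, -177.0]
contact_force: [0.7, 0.6, -0.6]
gripper_width: 0.0498
```

>>> apply_moves(targets=[[[0.8, 0, -0.5], [0, 0, 0], 50], [[0.9, 0, 0], [0, 0, 0], 50], [[0, 0, 0], [0, 0, 0], 50]])

```text
time_s: 20.2
tcp_pos: [0.4394, 0.1843, 0.2479]
eef_rot: [179.9, 0.2, -177.1]
contact_force: [-0.4, 0.5, 0.3]
gripper_width: 0.0502
```

```bash
python3 - <<'E'
from st import *; from h import *
show()
c=r.capture("side"); np.savez("side17.npz",**c); cv2.imwrite("pics/s17.png",c["img"]); t=r.capture("top"); np.savez("top17.npz",**t); cv2.imwrite("pics/t17.png",t["img"])
for n,c in(("side",c),("top",t)):
    P=cloud(c).reshape(-1,3); P=P[np.isfinite(P[:,0])]
    g=(abs(P[:,0]-.507)<.08)&(abs(P[:,1]-.187)<.05)&(P[:,2]>.102)&(P[:,2]<.118); q=P[g]
    print(n,"ridge",g.sum(),q.mean(0).round(4) if g.sum() else "",cv2.minAreaRect((q[:,:2]*1000).astype(np.float32)) if g.sum()>5 else "")
E
```

```text
20.2 [0.4394 0.1843 0.2479] [ 179.89    0.2  -177.1 ] F [-0.37  0.52  0.31] M [-0.03 -0.12 -0.02] w 0.0502
side ridge 466 [0.5045 0.1911 0.1065] ((507.3067321777344, 189.65931701660156), (95.57335662841797, 25.25905990600586), 3.549999952316284)
top ridge 245 [0.5273 0.1874 0.1076] ((526.5894165039062, 187.63632202148438), (56.22575759887695, 23.650917053222656), 2.4329538345336914)
```

View pics/s17.png

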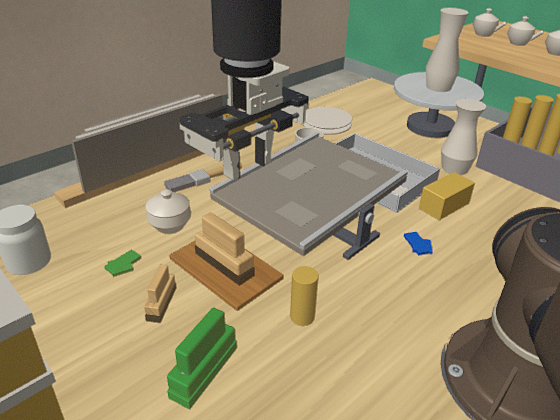

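View pics/t17.png

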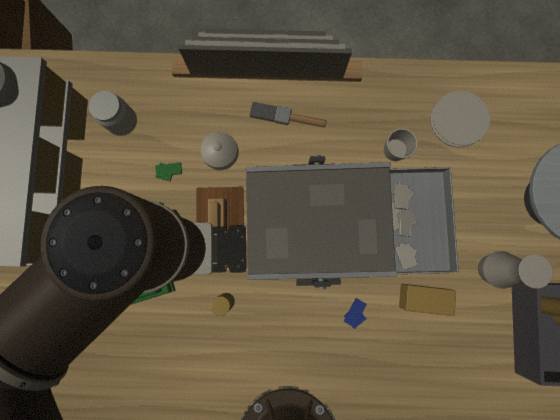

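```bash
python3 - <<'E'
from st import *; from h import *
W=cloud(load("top17.npz"));c=load("top17.npz")
L=R.from_euler("z",PSI).inv().apply(W.reshape(-1,3)-[*C[:2],0]).reshape(W.shape)
im=c["img"].astype(int)
m=((im[...,2]>im[...,0]+6)&(L[...,2]>.006)&(L[...,2]<.05)&(L[...,1]<-.165)&(L[...,1]>-.33)&(abs(L[...,0])<.12)).astype(np.uint8)
q=L[m>0]*1000; print(len(q),q.min(0).round(0),q.max(0).round(0),np.percentile(q[:,2],[5,50,95]).round(0))
# bystanders vs start
for n in("bowl",(218,148)),("prop",(220,305)),("cup",(400,145)),("brick",(430,300)):
    u,v=n[1]; print(n[0],W[v,u].round(3),cloud(load("top0.npz"))[v,u].round(3))
show(); r.close_job()
E
```

```text
1312 [-119. -322.    6.] [ 102. -195.   28.] [10. 15. 23.]
bowl [0.686 0.185 0.093] [0.687 0.186 0.091]
prop [0.321 0.163 0.101] [0.321 0.163 0.102]
cup [ 0.732 -0.274  0.004] [ 0.731 -0.273  0.006]
brick [ 0.342 -0.325  0.06 ] [ 0.342 -0.325  0.059]
20.3 [0.4418 0.185  0.2477] [ 179.94    0.24 -177.07] F [ 0.82  0.34 -0.24] M [-0.02 -0.05  0.  ] w 0.0499
the job is handed in; nothing more can be done
```

The job is handed in at 20.3 s. All four shards are in the tray and the scraper stands on its rest board. No verdict was reported.

**Sweeping:** I gripped the scraper by its ridge and wiped the shelf in two lanes, since the scraper is narrower than the shelf. Each lane ran from the far end to just past the tray end, at about 100 mm/s. I tilted the scraper to the measured slope, with the tray end about 0.041 rad higher. The force read at each pause put the foot at about 5.5 to 9 N during the sweep, below the 12 N stop. The fingers stayed above the shelf throughout, clear of the shards.

**Last checks:**
- **Shards:** the pictures show the shelf empty and four shards lying in the tray, none seen higher than about 28 mm. One lies partly under the shelf's end and under another shard, so I could not see all of it.
- **Scraper:** the side view puts it upright within about 3 mm of the board's middle. The top view was partly blocked by the gripper and agreed only across the board.
- **Bystanders:** the bowl, prop, cup and brick read within 2 mm of where they started.
- **Robot:** the gripper was open, well above everything and touching nothing.

**Disagreement:** the reported tool height read about 24 mm lower than the cameras showed. I went by the cameras for the grasp. The finger opening (23.7 mm on the 24 mm ridge) and the height at which the foot met the shelf both agreed with them.

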